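# Run the serving-hatch shutter with the key switch

## Task

Someone left the pepper shaker standing on the keyhole of the shutter's key-switch console: first set it upright on the black tray, in the middle of the gap between the green bottle and the gold-lidded jar. Then take the orange key from its stand, work it fully down into the keyhole (the pins are sticky, so wiggle rather than force it) and turn it a quarter turn clockwise, to the stop, against the return spring. Finish still gripping the key and holding it turned; leave the bottle, the jar and the white bowl where they are.

Things in the scene. Friction and masses are not known exactly. Their poses are not given: they have to be found in the camera images.
- shaker: Pepper shaker, a small glass jar of brown pepper: body 42 mm diameter to 60 mm height, narrower above, white cap 38 mm diameter from 74 to 90 mm height, about 120 g. Origin: centre of the underside, z up. It starts upright on the steel ring of the console, covering the keyhole.
- tray: Black tray fixed to the counter, 300 mm (x) by 200 mm (y), floor 6 mm thick, rim 16 mm high. Origin: centre of the underside. Bottle and jar stand on its x midline, centred 85 mm either side of its centre, in either order. Tray and console may be on either side of the robot.
- tray_gap (a point): Point on the tray's floor (top face, 6 mm above the counter) exactly midway between the bottle and the jar; same axes as the tray: x runs along the line bottle-jar.
- cruet: Green glass bottle with a black cap, 58 mm diameter, 130 mm high, loose on the tray. Origin: centre of the underside. Leave alone.
- pickles: Jar of pickles with a gold lid, 62 mm diameter, 100 mm high, loose on the tray. Origin: centre of the underside. Leave alone.
- bowl: White bowl, 90 mm diameter, 40 mm high, loose on the counter. Origin: centre of the underside. Leave alone.
- stand: Wooden key stand fixed to the counter, 70 mm (x) by 60 mm (y) by 45 mm high, with a vertical 18 x 9 mm through slot in its middle, long side along its x. Origin: centre of the underside.
- key: Orange key upright in the stand's slot, blade down, 50 g. Origin: centre of the underside of its bow (the shoulder, resting on the stand); z up. Bow 30 mm (x) by 12 mm (y), 36 mm high; pinch it across its 12 mm. Steel blade 14 mm (x) by 5 mm (y), 30 mm long below the origin, its last 8 mm stepped to 3.6 then 2 mm. Lift 35 mm straight up to clear the stand. Fits either way round.
- console: Grey key-switch console fixed to the counter, 150 mm (x) by 130 mm (y) by 80 mm high, with a 52 mm diameter steel ring, 4 mm high, around the brass lock plug in the middle of its top. Two lamps 5 mm high near its far edge. Origin: centre of the underside.
- keyhole (a point): Keyhole centre at the steel ring's top, 84 mm above the counter; fixed, axes of the console. Slot 16 mm (x) by 6.5 mm (y), 40 mm deep, 2.5 mm bevel, 1 mm below this point. Key goes straight down, its x along this x, until its origin is here. Two sticky spring pins rub the blade, hardest when its origin is still about 10 and 5 mm above: 8 to 15 N; twisting a few degrees to and fro eases them.
- lock (a joint): Rotation of the brass lock plug, rad: 0 at rest, grows clockwise seen from above, stop at 1.571 (a quarter turn). A return spring (0.02 N m at 0, 0.08 at the stop) takes it back to 0 if let go; friction 0.015 N m. The blade has about 0.11 rad of play in the slot, so the hand turns some 0.15 to 0.25 rad more than the plug.
Not all that is in view belongs to the job. There is more than one size of the key; the job needs the smaller.

How it is judged (in metres and radians):
On the way, in this order (a step that is already met when the one before it is completed fails the run):
1. the shaker stands upright on the tray midway between the bottle and the jar, let go (x of shaker in the frame of tray_gap between -0.018 and 0.018 m and y of shaker in the frame of tray_gap between -0.018 and 0.018 m and z of shaker in the frame of tray_gap below 0.004 m and angle between shaker's own z axis and vertical below 0.15 rad and linear speed of shaker below 0.03 m/s and contact force between the fingers and shaker below 0.1 N), for 0.3 s.
2. the key is fully down in the keyhole, the lock not yet turned (z of key in the frame of keyhole below 0.005 m and horizontal distance between key and keyhole below 0.005 m and angle between key's own z axis and vertical below 0.15 rad and value of joint lock below 0.3 rad), for 0.1 s.
3. the key is turned a quarter clockwise and held (z of key in the frame of keyhole below 0.005 m and horizontal distance between key and keyhole below 0.005 m and angle between key's own z axis and vertical below 0.15 rad and value of joint lock above 1.3 rad and contact force between the fingers and key above 1 N), for 0.5 s.
At the end, for the whole second after the job is handed in: Lock turned at least 1.3 rad by the key, which is upright, shoulder within 5 mm of the ring and of the keyhole centre, and gripped with over 1 N; shaker upright, at rest and released on the tray, within 18 mm along and across of the midpoint between bottle and jar (all of step 1 and all of step 3); the arm keeps its last pose, push and grip.
It fails at once if the bottle, the jar or the bowl is shifted more than 20 mm or tipped ((distance of cruet from where it was at the start of the episode above 0.02 m or angle between cruet's own z axis and vertical above 0.35 rad) or (distance of pickles from where it was at the start of the episode above 0.02 m or angle between pickles's own z axis and vertical above 0.35 rad) or (distance of bowl from where it was at the start of the episode above 0.02 m or angle between bowl's own z axis and vertical above 0.35 rad)).
It fails at once if the shaker is dropped or thrown from a height (contact force between shaker and anything else below 0.02 N and z of shaker in the frame of tray_gap above 0.015 m and linear speed of shaker above 0.4 m/s).
It fails at once if the key is forced in (more than 60 N on the lock before it is turned) (contact force between key and console above 60 N and value of joint lock below 0.3 rad).
It also fails if it takes over 69 s, if anything falls off the work surface, if the arm or the gripper's body presses on something with over 40 N, if the wrist force passes 120 N, or if a joint passes its speed limit or range.

## Robot

A 6-joint arm with a two-finger parallel gripper is mounted at the origin on the work surface. World frame = base frame: x ahead of the robot, y to its left, z up, the work surface at z = 0. Lengths are in mm, angles in rad, forces in N, time in s.
With the tool pointing down it reaches from about 350 to 875 mm from the base axis. Payload 4.2 kg.
Tool frame: the origin (TCP) lies midway between the tips of the shut fingers; the grasp point (between the pads) lies 19 mm behind it; z points along the fingers, y is the direction in which the jaws open and shut (so a half turn about z gives the same grasp; the last joint's range is limited). The gripper opens to 85 mm and grips with 20 to 120 N. Pads are 22 mm wide; open, the fingers measure 114 mm over their backs; the gripper's body (76 mm by 85 mm) begins 54 mm behind the grasp point. The pads swing forward as they close: fully open they stand 13 mm farther back than shut.
Start: joints at [1.508, 0.385, 0.008, 0, -1.194, -0.259], TCP at [197.639, 592.906, 202.312] pointing down, gripper open.
Joint ranges: [-3.14, 3.14], [-1.21, 2.06], [-1.07, 1.41], [-3.16, 2.05], [-2.99, -0.16], [-3.1, 3.1]. Speed limits (rad/s): [2.79, 2.79, 3.14, 3.14, 3.14, 3.14].

## Interface

Orientations are given as a unit quaternion [x, y, z, w].
In Python, from bench import arm gives the robot as it stands. The module is installed in compiled form; this text tells all that it offers.
- The arm moves only by the tool drive_tool, never from a script. Its argument "moves" is a list that holds one entry, the list of rows, each a list of 7 numbers: the opening, from 0 (shut) to 1 (fully open), then the shift along the tool's x, y, z in m, then the turn, a rotation vector about the tool's x, y, z in rad. In form: [[[hand, dx, dy, dz, wx, wy, wz], ...]]. A call has 1 to 20 rows; each row shifts and turns the pose as measured when the row begins, along the tool's axes as they then stand; what a row does not reach is not made up. A row lasts 1/10 s, in which the tool goes at most 50 mm and 8.59 degrees, less where a joint would pass 70% of its speed; a pose out of reach is approached as far as the arm can. A call with a gripper value outside its range is refused whole. The fingers move at their own pace and stop on an object; the grip force is fixed at half the most. Time passes only in rows, so rows that do not move let the fingers close. It gives the time, the measured TCP pose, the force and the opening at its end, in the units of the state.
- arm.read_state(): the state, without advancing time (a new reading comes with each control period).
- arm.get_image(name): name is "side" or "top"; returns (picture, depth): 400x640x3 uint8, red, green, blue; 400x640 float32, mm along the optical axis (not along the pixel's ray), 0 where there is no reading.
- arm.camera_params(name): a dict with "fov_y" (degrees; the focal length in pixels is half the picture's height over the tangent of half this angle, whatever the lens; pixels are square), "cx", "cy" (the principal point, pixels), "world_from_camera" (4x4, takes a point from camera to world coordinates). Camera axes: x right, y down, z forward; pixel columns grow to the right and rows downward; lengths in mm; the calibration is good to about 2 mm. A picture is of the moment at which its call begins. camera_params takes no time and is no camera call.
- arm.job_done(): hands the job in, once; it reports no verdict.
The state is a dict: "clock": time; "joints": joint angles; "joint_vel": joint speeds; "joint_efforts": joint torques, N m; "position": TCP position; "ee_rot": TCP orientation; "contact_force": force on the tool from outside, world axes, zero at the start; "wrist_torque": the same for the moment, N m; "gripper_width": finger opening in mm.
Only numpy, scipy, OpenCV 4.12 (cv2) and the standard library are available. Lean on these libraries where they do the work, as an engineer would, in place of code of your own. Each camera call takes 0.05 s, during which the arm holds its last target.

## Working session

There is one attempt and no reset: what is moved stays moved. The work goes in short steps, Python scripts to look and compute and a tool call to move; the robot and the scene stay as the last step left them, time stands still between calls to the robot, and variables do not carry over. Pictures are saved under pics/ and viewed, and the job is handed in when it is done.

Besides the shell and the picture viewer there is one more tool, called after ">>>" as name(argument=value, ...), one argument or row to a line, values as JSON. drive_tool: Moves the arm, as the interface text tells. Its arguments: {"type":"object","properties":{"moves":{"type":"array","items":{"type":"array","items":{"type":"array","items":{"type":"number"}}}}},"required":["moves"]}

```bash
mkdir -p pics; cat > h.py <<'E'
import numpy as np, cv2
from bench import arm
def P(name):
    p=arm.camera_params(name); f=200/np.tan(np.radians(p["fov_y"])/2); return p,f
def grab(name,tag):
    im,d=arm.get_image(name); cv2.imwrite(f"pics/{tag}.png",im[:,:,::-1]); np.savez(f"pics/{tag}.npz",im=im,d=d); return im,d
def world(name,d):
    p,f=P(name); v,u=np.mgrid[0:d.shape[0],0:d.shape[1]]
    X=np.stack([(u-p["cx"])/f*d,(v-p["cy"])/f*d,d,np.ones_like(d)],-1)
    W=X@np.array(p["world_from_camera"]).T
    W=W[...,:3]; W[d<=0]=np.nan; return W
E
python3 - <<'E'
from h import *
for n in("top","side"):
    grab(n,n+"0"); p,f=P(n); print(n,f,p["cx"],p["cy"]);print(np.round(p["world_from_camera"],3))
s=arm.read_state();print(s)
E
```

```text
top 396.14783314626794 316.4660095711982 206.76578225709918
[[ 1.20000e-02 -9.94000e-01  1.09000e-01  5.02885e+02]
 [-9.99000e-01 -1.50000e-02 -2.80000e-02 -2.72000e-01]
 [ 3.00000e-02 -1.09000e-01 -9.94000e-01  8.80919e+02]
 [ 0.00000e+00  0.00000e+00  0.00000e+00  1.00000e+00]]
side 441.3645951221523 308.9259946535411 200.4738770923746
[[ 9.70000e-01 -1.30000e-01  2.04000e-01  4.21773e+02]
 [-2.42000e-01 -5.68000e-01  7.87000e-01 -6.69364e+02]
 [ 1.30000e-02 -8.13000e-01 -5.83000e-01  5.89298e+02]
 [ 0.00000e+00  0.00000e+00  0.00000e+00  1.00000e+00]]
{'clock': 0.1, 'joints': array([ 1.50760706e+00,  3.85507605e-01,  6.73504299e-03, -4.41656962e-04,
       -1.19400214e+00, -2.58607631e-01]), 'joint_vel': array([-0.00010983, -0.00077721,  0.00254841,  0.0010515 ,  0.00133905,
       -0.00150094]), 'joint_efforts': array([-4.83455460e-04, -3.93318021e+01,  1.88931048e+01,  4.19795930e+00,
       -2.58349988e-03,  6.78159225e-06]), 'position': array([197.46593014, 592.36194682, 201.30243379]), 'ee_rot': array([ 9.87070189e-01, -1.60285438e-01, -1.07778780e-04,  1.00449162e-03]), 'contact_force': array([-0.50209476,  0.0212324 , -0.17943536]), 'wrist_torque': array([-0.02276976,  0.04009349, -0.00665925]), 'gripper_width': 85.26627768532038}
```

View pics/top0.png

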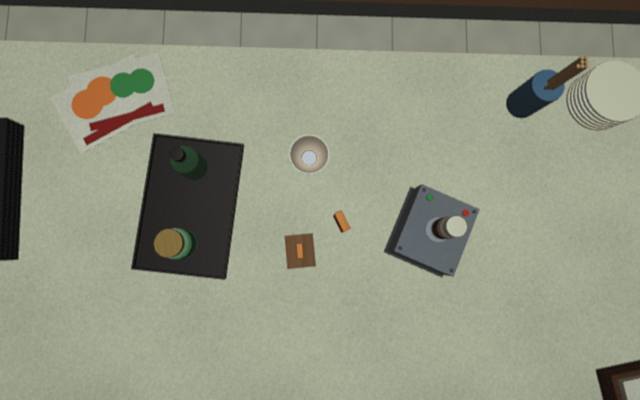

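View pics/side0.png

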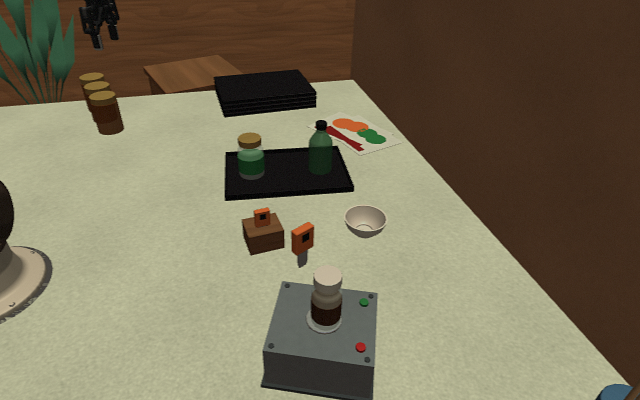

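The top picture shows the tray with the bottle at (183,160) and the jar at (172,243). The bowl is at (309,154), and the stand with its key at (300,250). A second orange key stands on the counter at (342,221), and the console with the shaker is at (437,230). Next I'll measure these from depth.

```bash
python3 - <<'E'
from h import *
z=np.load("pics/top0.npz"); im,d=z["im"],z["d"]; W=world("top",d)
def comp(mask,box,name):
    m=np.zeros(d.shape,bool); x0,y0,x1,y1=box; m[y0:y1,x0:x1]=True; m&=mask&np.isfinite(W[...,2])
    n,l,s,c=cv2.connectedComponentsWithStats(m.astype(np.uint8))
    if n<2: print(name,"none");return
    k=1+np.argmax(s[1:,4]); p=W[l==k]
    r=cv2.minAreaRect(p[:,:2].astype(np.float32))
    print(name,s[k,4],"mean",p.mean(0).round(1),"z",np.percentile(p[:,2],[5,50,95]).round(1),"rect",np.round(r[0],1),np.round(r[1],1),round(r[2],2)); return p
Z=W[...,2]
print("counter",np.nanmedian(Z[300:380,200:400]), np.nanmedian(Z[300:380,50:150]), np.nanmedian(Z[60:120,250:450]))
comp((Z>69)&(Z<83),(380,170,490,285),"console top")
comp((Z>150),(380,170,490,285),"shaker cap")
comp((Z>8)&(Z<25),(120,125,255,290),"tray")
comp((Z>2),(120,125,255,290),"tray all")
comp((Z>92)&(Z<125),(120,220,210,265),"jar lid")
comp((Z>115),(150,135,215,185),"bottle cap")
comp((Z>60),(150,135,215,185),"bottle")
comp((Z>38)&(Z<52),(275,225,325,275),"stand top")
comp((Z>70),(275,225,325,275),"key top")
comp((Z>3),(328,205,355,236),"other key")
comp((Z>34),(285,130,335,180),"bowl")
hsv=cv2.cvtColor(im,cv2.COLOR_RGB2HSV); o=(hsv[...,0]<15)&(hsv[...,1]>170)&(hsv[...,2]>120)
comp(o,(275,225,325,275),"key orange"); comp(o,(328,205,355,236),"other orange")
z=np.load("pics/side0.npz"); im,d=z["im"],z["d"]; W=world("side",d); Z=W[...,2]
hsv=cv2.cvtColor(im,cv2.COLOR_RGB2HSV); o=(hsv[...,0]<15)&(hsv[...,1]>170)&(hsv[...,2]>90)
print("side");
for box,n in(((245,200,280,230),"stand key"),((285,215,320,255),"other key")):
    comp(o,box,n)
print("counter",np.nanmedian(Z[250:350,100:200]))
cv2.imwrite("pics/keys.png",cv2.resize(im[190:280,230:340,::-1],None,fx=6,fy=6,interpolation=cv2.INTER_CUBIC))
t=np.load("pics/top0.npz")["im"];cv2.imwrite("pics/keyst.png",cv2.resize(t[200:280,270:360,::-1],None,fx=6,fy=6,interpolation=cv2.INTER_CUBIC))
E
```

```text
counter 0.9416550463270141 1.6943665063847675 -0.20778143704774266
console top 3770 mean [ 546.  -263.7   79.9] z [77.4 80.  82.1] rect [ 548.8 -269.5] [131.2 150.6] 67.16
shaker cap 406 mean [ 549.1 -270.7  172.2] z [161.9 173.7 175.9] rect [ 549.4 -272.5] [37.7 36.5] 89.42
tray 1712 mean [592.7 263.9  14.3] z [ 8.3 15.5 18.8] rect [598.8 255.4] [202.8 301.1] 84.4
tray all 13264 mean [593.1 253.6  20.3] z [  4.1   7.5 106.5] rect [583.8 262.3] [239.1 353.7] 82.24
jar lid 683 mean [514.1 261.5 106.4] z [101.2 106.9 109.2] rect [514.5 262.7] [53.1 53.3] 78.22
bottle cap 187 mean [681.8 244.5 134.6] z [124.1 136.  138.7] rect [682.7 245.5] [25.2 25.5] 3.13
bottle 756 mean [677.2 238.3 103.4] z [ 69.1  99.2 137.4] rect [681.2 244.1] [53.  56.7] 50.6
stand top 874 mean [502.   10.1  45.6] z [43.1 45.7 47.9] rect [502.2  10.1] [69.8 59.9] 6.12
key top 88 mean [502.8  10.   81.3] z [78.8 81.6 83.6] rect [502.9  10. ] [28.8 11.8] 6.39
other key 223 mean [561.8 -73.2  87. ] z [54.5 92.6 95.6] rect [565.4 -80.7] [42.2 31.5] 26.76
bowl 322 mean [715.   -6.   39.1] z [34.9 39.4 42.2] rect [711.1  -6.6] [87.5 86.8] 0.65
key orange 9 mean [496.9   4.9  81. ] z [79.4 81.3 82.4] rect [496.9   4.9] [15.9  0. ] 0.89
other orange 16 mean [558.4 -68.   92.7] z [90.4 92.5 95.1] rect [558.4 -68. ] [33.9  1. ] 26.96
side
stand key 55 mean [502.8   6.1  80.6] z [78.8 80.6 82.1] rect [502.7   7.1] [27.2 11.5] 7.69
other key 141 mean [563.3 -79.   92.4] z [90.1 92.6 94.1] rect [563.6 -77.8] [41.8 17.3] 24.86
counter -0.04490773476754839
```

View pics/keys.png

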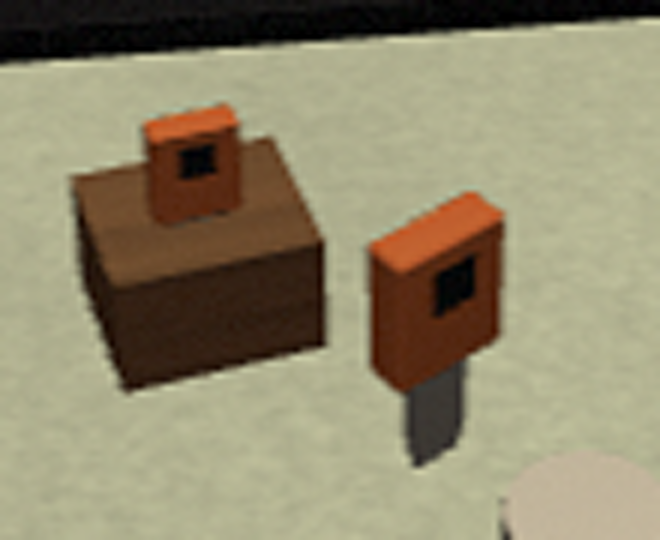

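View pics/keyst.png

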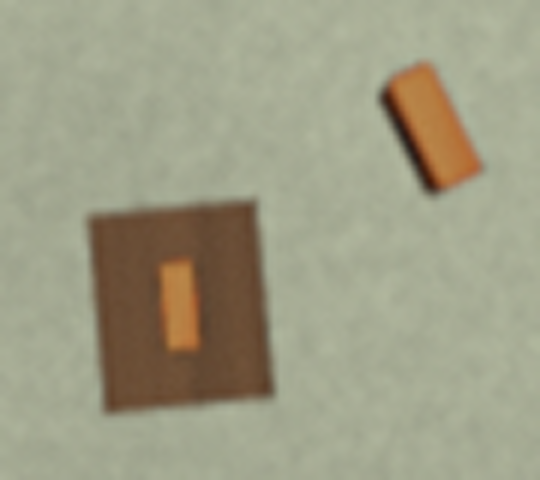

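```bash
cat >> h.py <<'E'
from scipy.spatial.transform import Rotation as Ro
def go(x,y,z,yawdeg=None,tilt0=True):
    s=arm.read_state(); p=s["position"]; R=Ro.from_quat(s["ee_rot"]); M=R.as_matrix()
    yaw=np.degrees(np.arctan2(M[1,0],M[0,0])); ty=yaw if yawdeg is None else yawdeg
    T=Ro.from_euler('z',ty,degrees=True)*Ro.from_euler('x',180,degrees=True)
    print("t",round(s["clock"],2),"pos",p.round(1),"yaw",round(yaw,2),"tilt",round(np.degrees(np.arccos(-M[2,2])),2),"j",s["joints"].round(2),"F",s["contact_force"].round(1),"Tq",s["wrist_torque"].round(2),"w",round(s["gripper_width"],1))
    dp=M.T@(np.array([x,y,z])-p); print("tool shift mm",dp.round(1),"rot",(R.inv()*T).as_rotvec().round(3),"dist",np.linalg.norm(dp).round(1))
E
python3 -c "
from h import *
go(549.3,-271.5,240)"
```

```text
t 0.1 pos [197.5 592.4 201.3] yaw -18.45 tilt 0.12 j [ 1.51  0.39  0.01 -0.   -1.19 -0.26] F [-0.5  0.  -0.2] Tq [-0.02  0.04 -0.01] w 85.3
tool shift mm [607.1 708.2 -37.2] rot [ 0.002 -0.    -0.   ] dist 933.6
```

>>> drive_tool(
  moves=[
    [[1, 0.032, 0.037, -0.004, 0, 0, 0], [1, 0.032, 0.037, -0.004, 0, 0, 0], [1, 0.032, 0.037, -0.004, 0, 0, 0], [1, 0.032, 0.037, -0.004, 0, 0, 0], [1, 0.032, 0.037, -0.004, 0, 0, 0], [1, 0.032, 0.037, -0.004, 0, 0, 0], [1, 0.032, 0.037, -0.004, 0, 0, 0], [1, 0.032, 0.037, -0.004, 0, 0, 0]],
  ],
)

```text
clock: 0.9
position: [346.1, 225.1, 229.5]
ee_rot: [0.988, -0.156, -0.001, 0.006]
contact_force: [1.1, 0.2, -0.5]
gripper_width: 85.5
```

```bash
python3 -c "
from h import *
go(549.3,-271.5,240)"
```

```text
t 0.9 pos [346.1 225.1 229.5] yaw -17.91 tilt 0.69 j [ 0.98 -0.   -0.42  0.   -1.17  0.28] F [ 1.1  0.2 -0.5] Tq [ 0.02 -0.13 -0.02] w 85.5
tool shift mm [346.1 410.1  -5.5] rot [ 0.012 -0.    -0.   ] dist 536.6
```

>>> drive_tool(
  moves=[
    [[1, 0.032, 0.038, -0.001, 0, 0, 0], [1, 0.032, 0.038, -0.001, 0, 0, 0], [1, 0.032, 0.038, -0.001, 0, 0, 0], [1, 0.032, 0.038, -0.001, 0, 0, 0], [1, 0.032, 0.038, -0.001, 0, 0, 0], [1, 0.032, 0.038, -0.001, 0, 0, 0], [1, 0.032, 0.038, -0.001, 0, 0, 0], [1, 0.032, 0.038, -0.001, 0, 0, 0], [1, 0.032, 0.038, -0.001, 0, 0, 0], [1, 0.01, 0.01, 0, 0, 0, 0], [1, 0, 0, 0, 0, 0, 0]],
  ],
)

```text
clock: 2.0
position: [518.3, -211.3, 239.9]
ee_rot: [0.987, -0.158, -0.002, 0.004]
contact_force: [0.0, 0.3, -0.9]
gripper_width: 85.2
```

```bash
python3 -c "
from h import *
go(549.3,-271.5,190,-5.7)"
```

```text
t 2.0 pos [ 518.3 -211.3  239.9] yaw -18.23 tilt 0.55 j [-0.09  0.25 -0.1   0.01 -1.23  1.34] F [ 0.   0.3 -0.9] Tq [0.04 0.01 0.02] w 85.2
tool shift mm [48.4 47.1 50.2] rot [ 0.009  0.004 -0.219] dist 84.2
```

>>> drive_tool(
  moves=[
    [[1, 0.025, 0.024, 0.02, 0, 0, 0], [1, 0.02, 0.02, 0.02, 0, 0, 0], [1, 0.004, 0.004, 0, 0.004, 0.002, -0.11], [1, 0, 0, 0, 0.004, 0.002, -0.11], [1, 0, 0, 0, 0, 0, 0]],
  ],
)

```text
clock: 2.5
position: [549.0, -268.6, 197.5]
ee_rot: [0.999, -0.043, -0.002, -0.001]
contact_force: [0.5, 0.8, -0.2]
gripper_width: 85.4
```

```bash
python3 -c "
from h import *
go(549.3,-271.5,108,-5.7)"
```

```text
t 2.5 pos [ 549.  -268.6  197.5] yaw -4.96 tilt 0.24 j [-0.19  0.37 -0.03 -0.   -1.18  1.68] F [ 0.5  0.8 -0.2] Tq [-0.05 -0.04 -0.05] w 85.4
tool shift mm [ 0.8  3.1 89.5] rot [-0.003  0.003  0.013] dist 89.5
```

>>> drive_tool(
  moves=[
    [[1, 0.001, 0.003, 0.02, 0, 0, 0.013], [1, 0, 0, 0.025, 0, 0, 0], [1, 0, 0, 0.02, 0, 0, 0], [1, 0, 0, 0.015, 0, 0, 0], [1, 0, 0, 0.005, 0, 0, 0], [1, 0, 0, 0, 0, 0, 0]],
  ],
)

```text
clock: 3.1
position: [549.8, -264.1, 113.1]
ee_rot: [0.999, -0.053, 0.0, -0.001]
contact_force: [-0.7, 0.2, 0.2]
gripper_width: 86.0
```

```bash
python3 -c "
from h import *
go(549.3,-271.5,108,-5.7)
grab('side','s1')"
```

```text
t 3.1 pos [ 549.8 -264.1  113.1] yaw -6.05 tilt 0.15 j [-0.18  0.43 -0.15 -0.   -0.99  1.65] F [-0.7  0.2  0.2] Tq [-0.06  0.04 -0.01] w 86.0
tool shift mm [0.2 7.4 5. ] rot [-0.003 -0.    -0.006] dist 9.0
```

View pics/s1.png

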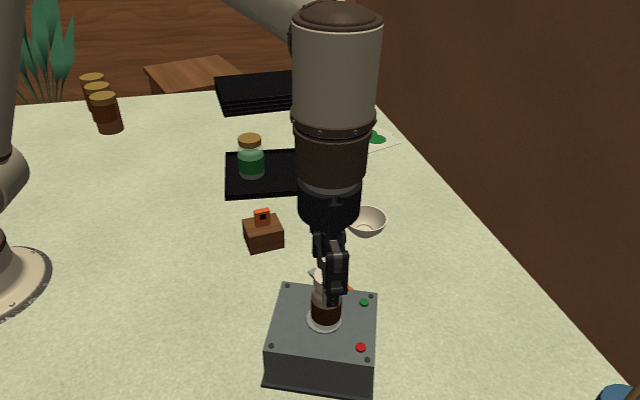

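The open fingers straddle the shaker at (325,285), but the tool has drifted about 7 mm in y. I'll centre it before closing.

>>> drive_tool(
  moves=[
    [[1, 0, 0.007, 0.004, 0, 0, 0], [1, 0, 0, 0, 0, 0, 0]],
  ],
)

```text
clock: 3.35
position: [550.6, -271.3, 111.4]
ee_rot: [0.999, -0.052, 0.002, -0.001]
contact_force: [0.1, -0.3, -0.5]
gripper_width: 85.8
```

```bash
python3 -c "
from h import *
go(549.3,-271.5,108,-5.7)"
```

```text
t 3.35 pos [ 550.6 -271.3  111.4] yaw -6.01 tilt 0.29 j [-0.2   0.44 -0.15 -0.   -0.98  1.66] F [ 0.1 -0.3 -0.5] Tq [-0.02  0.   -0.03] w 85.8
tool shift mm [-1.3  0.4  3.4] rot [-0.002 -0.005 -0.005] dist 3.6
```

>>> drive_tool(
  moves=[
    [[1, -0.001, 0, 0.004, 0, 0, 0], [0.4, 0, 0, 0, 0, 0, 0], [0.2, 0, 0, 0, 0, 0, 0], [0, 0, 0, 0, 0, 0, 0], [0, 0, 0, 0, 0, 0, 0], [0, 0, 0, 0, 0, 0, 0], [0, 0, 0, 0, 0, 0, 0]],
  ],
)

```text
clock: 4.05
position: [550.6, -272.4, 109.2]
ee_rot: [0.999, -0.053, 0.004, -0.0]
contact_force: [1.1, -1.2, 0.7]
gripper_width: 39.1
```

```bash
python3 -c "
from h import *
go(549.3,-271.5,108,-5.7)"
```

```text
t 4.05 pos [ 550.6 -272.4  109.2] yaw -6.09 tilt 0.51 j [-0.2   0.44 -0.15 -0.   -0.97  1.66] F [ 1.1 -1.2  0.7] Tq [-0.06  0.03 -0.  ] w 39.1
tool shift mm [-1.4 -0.8  1.2] rot [-0.001 -0.009 -0.007] dist 2.0
```

>>> drive_tool(
  moves=[
    [[0, 0, 0, -0.01, 0, 0, 0], [0, 0, 0, -0.02, 0, 0, 0], [0, 0, 0, -0.03, 0, 0, 0], [0, 0, 0, -0.03, 0, 0, 0], [0, 0, 0, 0, 0, 0, 0]],
  ],
)

```text
clock: 4.55
position: [548.0, -271.4, 201.2]
ee_rot: [0.999, -0.053, 0.001, -0.001]
contact_force: [1.1, -0.3, -1.3]
gripper_width: 38.8
```

```bash
python3 -c "
from h import *
go(598.6,254.3,190,-5.7)
grab('side','s2');im,d=grab('top','t2')
t=im;cv2.imwrite('pics/c2.png',cv2.resize(t[170:290,370:500,::-1],None,fx=5,fy=5,interpolation=cv2.INTER_CUBIC))
"
```

```text
t 4.55 pos [ 548.  -271.4  201.2] yaw -6.12 tilt 0.19 j [-0.2   0.36 -0.03 -0.   -1.18  1.66] F [ 1.1 -0.3 -1.3] Tq [ 0.04 -0.08 -0.01] w 38.8
tool shift mm [  -5.8 -528.1   12.6] rot [-0.003 -0.002 -0.007] dist 528.3
```

View pics/s2.png

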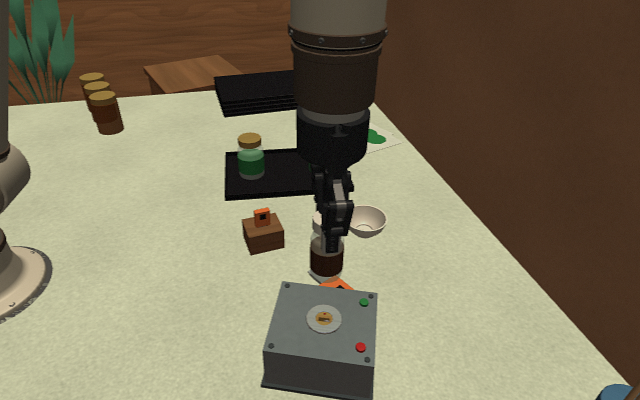

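View pics/t2.png

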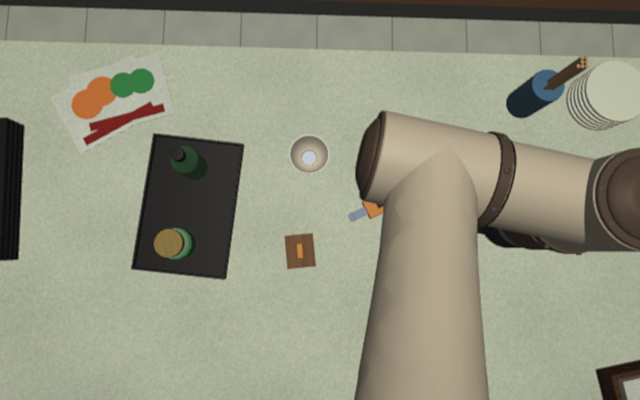

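The shaker is lifted and upright at (327,250), and the keyhole is clear at (324,319). The bigger distractor key has tipped over and now lies at about (365,212) in the top view. I'll carry on to the tray.

>>> drive_tool(
  moves=[
    [[0, 0, -0.03, 0, 0, 0, 0], [0, 0, -0.046, 0, 0, 0, 0], [0, 0, -0.046, 0, 0, 0, 0], [0, 0, -0.046, 0, 0, 0, 0], [0, 0, -0.046, 0, 0, 0, 0], [0, 0, -0.046, 0, 0, 0, 0], [0, 0, -0.046, 0, 0, 0, 0], [0, 0, -0.046, 0, 0, 0, 0], [0, 0, -0.046, 0, 0, 0, 0], [0, 0, -0.046, 0, 0, 0, 0], [0, 0, -0.02, 0, 0, 0, 0], [0, 0, 0, 0, 0, 0, 0]],
  ],
)

```text
clock: 5.85
position: [585.9, 207.4, 176.1]
ee_rot: [0.998, -0.058, -0.023, 0.0]
contact_force: [0.4, -1.2, -1.4]
gripper_width: 38.8
```

```bash
python3 -c "
from h import *
go(598.6,254.3,190,-5.7)
"
```

```text
t 5.85 pos [585.9 207.4 176.1] yaw -6.62 tilt 2.59 j [ 0.59  0.42  0.01 -0.03 -1.19  0.88] F [ 0.4 -1.2 -1.4] Tq [-0.1  -0.07  0.01] w 38.8
tool shift mm [  6.5 -48.  -14.4] rot [ 0.003  0.045 -0.016] dist 50.5
```

>>> drive_tool(
  moves=[
    [[0, 0.003, -0.02, -0.005, 0, 0.04, -0.01], [0, 0.004, -0.02, 0, 0, 0, 0], [0, 0, -0.005, 0, 0, 0, 0], [0, 0, 0, 0, 0, 0, 0]],
  ],
)

```text
clock: 6.25
position: [595.2, 248.3, 175.2]
ee_rot: [0.999, -0.054, -0.007, 0.005]
contact_force: [-0.7, -0.7, -2.2]
gripper_width: 39.1
```

```bash
python3 -c "
from h import *
go(598.6,254.3,32,-5.7)
"
```

```text
t 6.25 pos [595.2 248.3 175.2] yaw -6.17 tilt 1.01 j [ 0.64  0.45  0.04 -0.   -1.18  0.82] F [-0.7 -0.7 -2.2] Tq [ 0.03 -0.02 -0.05] w 39.1
tool shift mm [  4.8  -7.9 143. ] rot [ 0.011  0.014 -0.008] dist 143.3
```

>>> drive_tool(
  moves=[
    [[0, 0.004, -0.007, 0.01, 0.01, 0.014, -0.008], [0, 0, 0, 0.025, 0, 0, 0], [0, 0, 0, 0.03, 0, 0, 0], [0, 0, 0, 0.02, 0, 0, 0], [0, 0, 0, 0.005, 0, 0, 0], [0, 0, 0, 0, 0, 0, 0]],
  ],
)

```text
clock: 6.85
position: [598.8, 245.5, 82.0]
ee_rot: [0.999, -0.054, -0.002, 0.002]
contact_force: [0.4, 0.4, -1.2]
gripper_width: 38.8
```

```bash
python3 -c "
from h import *
go(598.6,254.3,32,-5.7)
grab('side','s3')
"
```

```text
t 6.85 pos [598.8 245.5  82. ] yaw -6.18 tilt 0.27 j [ 0.64  0.52 -0.08  0.   -0.97  0.82] F [ 0.4  0.4 -1.2] Tq [ 0.05 -0.08 -0.03] w 38.8
tool shift mm [-0.9 -8.9 50. ] rot [ 0.003  0.003 -0.008] dist 50.8
```

View pics/s3.png

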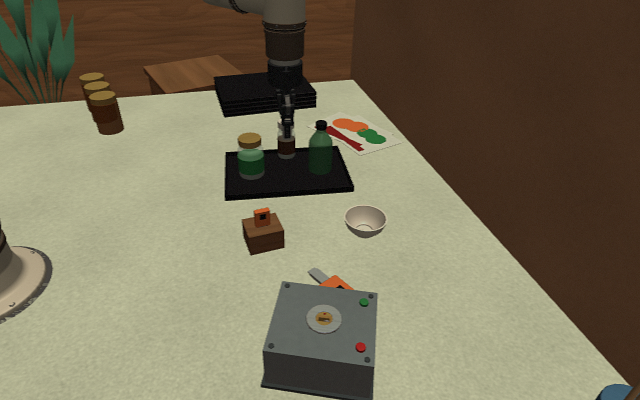

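The shaker hangs at (286,145) between the jar (250,157) and the bottle (320,150). I'll take out the remaining 9 mm in y and lower it.

>>> drive_tool(
  moves=[
    [[0, -0.001, -0.009, 0.01, 0, 0, -0.005], [0, 0, 0, 0.015, 0, 0, 0], [0, 0, 0, 0.008, 0, 0, 0], [0, 0, 0, 0.003, 0, 0, 0], [0, 0, 0, 0, 0, 0, 0]],
  ],
)

```text
clock: 7.4
position: [602.0, 257.6, 49.5]
ee_rot: [0.999, -0.051, 0.003, -0.002]
contact_force: [-0.4, 0.8, -1.1]
gripper_width: 38.8
```

```bash
python3 -c "
from h import *
go(598.6,254.3,32,-5.7)
"
```

```text
t 7.4 pos [602.  257.6  49.5] yaw -5.83 tilt 0.35 j [ 0.65  0.56 -0.11  0.   -0.89  0.82] F [-0.4  0.8 -1.1] Tq [-0.01  0.04 -0.07] w 38.8
tool shift mm [-3.2  3.7 17.5] rot [-0.003 -0.005 -0.002] dist 18.1
```

>>> drive_tool(
  moves=[
    [[0, -0.003, 0.003, 0.006, 0, 0, 0], [0, 0, 0, 0.006, 0, 0, 0], [0, 0, 0, 0.002, 0, 0, 0], [0, 0, 0, 0, 0, 0, 0]],
  ],
)

```text
clock: 7.8
position: [599.3, 255.4, 35.8]
ee_rot: [0.999, -0.051, 0.004, -0.002]
contact_force: [-0.3, 0.7, -1.5]
gripper_width: 39.2
```

```bash
python3 -c "
from h import *
go(598.6,254.3,32,-5.7)
"
```

```text
t 7.8 pos [599.3 255.4  35.8] yaw -5.81 tilt 0.5 j [ 0.65  0.57 -0.13  0.   -0.86  0.82] F [-0.3  0.7 -1.5] Tq [ 0.02  0.01 -0.02] w 39.2
tool shift mm [-0.6  1.2  3.8] rot [-0.005 -0.007 -0.002] dist 4.0
```

>>> drive_tool(
  moves=[
    [[0, 0, 0, 0.002, 0, 0, 0], [0, 0, 0, 0.002, 0, 0, 0], [0, 0, 0, 0.001, 0, 0, 0]],
  ],
)

```text
clock: 8.1
position: [599.9, 255.6, 31.1]
ee_rot: [0.999, -0.051, 0.004, -0.003]
contact_force: [-0.4, 0.1, 2.9]
gripper_width: 39.3
```

```bash
python3 -c "
from h import *
go(598.6,254.3,31,-5.7)
"
```

```text
t 8.1 pos [599.9 255.6  31.1] yaw -5.8 tilt 0.57 j [ 0.65  0.58 -0.13  0.   -0.85  0.82] F [-0.4  0.1  2.9] Tq [-0.11  0.31  0.03] w 39.3
tool shift mm [-1.1  1.4  0.1] rot [-0.005 -0.008 -0.002] dist 1.8
```

>>> drive_tool(
  moves=[
    [[0.6, 0, 0, 0, 0, 0, 0], [1, 0, 0, 0, 0, 0, 0], [1, 0, 0, 0, 0, 0, 0], [1, 0, 0, 0, 0, 0, 0], [1, 0, 0, 0, 0, 0, 0], [1, 0, 0, -0.01, 0, 0, 0], [1, 0, 0, -0.03, 0, 0, 0], [1, 0, 0, -0.03, 0, 0, 0], [1, 0, 0, -0.04, 0, 0, 0], [1, 0, 0, -0.04, 0, 0, 0], [1, 0, 0, -0.03, 0, 0, 0]],
  ],
)

```text
clock: 9.2
position: [596.7, 253.4, 216.7]
ee_rot: [0.999, -0.05, 0.002, 0.0]
contact_force: [0.6, 0.4, 0.6]
gripper_width: 85.4
```

```bash
python3 -c "
from h import *
go(502.9,10,190,6.3)
grab('side','s4')
"
```

```text
t 9.2 pos [596.7 253.4 216.7] yaw -5.79 tilt 0.18 j [ 0.65  0.41  0.09  0.   -1.24  0.82] F [0.6 0.4 0.6] Tq [ 0.   -0.08 -0.07] w 85.4
tool shift mm [-68.8 251.6  26.5] rot [ 0.    -0.003 -0.211] dist 262.2
```

View pics/s4.png

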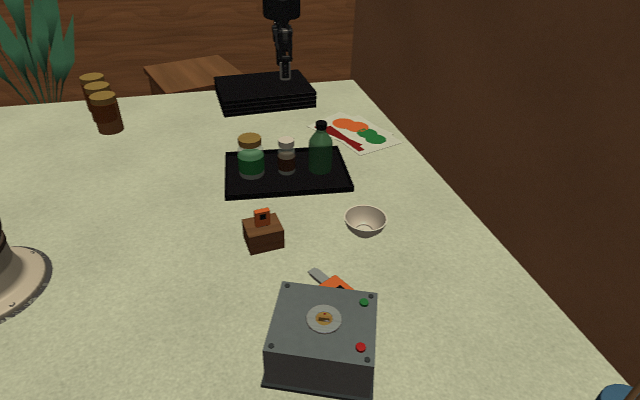

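The shaker stands upright at (286,155) between the jar and the bottle, and the keyhole is visible at (324,319). I'll measure both.

```bash
python3 - <<'E'
from h import *
im,d=grab('top','t4')
cv2.imwrite('pics/c4.png',cv2.resize(im[170:290,370:500,::-1],None,fx=5,fy=5,interpolation=cv2.INTER_CUBIC))
z=np.load('pics/s4.npz');cv2.imwrite('pics/cs4.png',cv2.resize(z['im'][280:380,260:390,::-1],None,fx=5,fy=5,interpolation=cv2.INTER_CUBIC))
def comp(W,mask,box,name):
    m=np.zeros(W.shape[:2],bool); x0,y0,x1,y1=box; m[y0:y1,x0:x1]=True; m&=mask&np.isfinite(W[...,2])
    n,l,s,c=cv2.connectedComponentsWithStats(m.astype(np.uint8))
    if n<2: print(name,'none');return
    k=1+np.argmax(s[1:,4]); p=W[l==k]; r=cv2.minAreaRect(p[:,:2].astype(np.float32))
    print(name,s[k,4],p.mean(0).round(1),'rect',np.round(r[0],1),np.round(r[1],1),round(r[2],2))
for n,dd,ii in(('top',d,im),('side',z['d'],z['im'])):
    W=world(n,dd);Z=W[...,2]
    hsv=cv2.cvtColor(ii,cv2.COLOR_RGB2HSV)
    if n=='top':
        comp(W,(Z>70)&(Z<95),(380,170,490,285),'console')
        comp(W,(Z>87-5)&(hsv[...,1]<60)&(hsv[...,2]>130),(420,210,460,250),'ring')
        comp(W,(Z>75)&(Z<120),(195,180,230,230),'shaker?')
        comp(W,(hsv[...,0]<30)&(hsv[...,1]>60)&(Z>70),(425,215,455,245),'brass')
        comp(W,(Z>3),(335,190,385,230),'big key')
    else:
        comp(W,(Z>70)&(Z<95),(250,275,390,380),'console')
        comp(W,(Z>77)&(hsv[...,1]<60)&(hsv[...,2]>130),(300,300,350,340),'ring')
        comp(W,(Z>80)&(Z<100)&(hsv[...,1]<80),(275,130,298,160),'shaker cap')
        comp(W,(hsv[...,0]<30)&(hsv[...,1]>60)&(Z>60),(310,310,340,330),'brass')
        comp(W,(Z>76),(250,200,275,230),'key')
E
```

```text
console 4716 [ 547.7 -268.2   80.4] rect [ 548.6 -269.7] [131.3 150.8] 67.11
ring 296 [ 547.8 -268.3   84.2] rect [ 548.  -268.8] [47.3 46.7] 44.01
shaker? none
brass 97 [ 548.2 -270.5   81.6] rect [ 548.3 -269.5] [22.1 22.3] 43.52
big key 578 [ 597.9 -141.3   15. ] rect [ 593.8 -136.4] [44.9 95.1] 25.87
console 8109 [ 546.2 -280.6   80.1] rect [ 548.7 -271.4] [132.9 150.4] 67.09
ring 492 [ 549.2 -272.3   83.9] rect [ 549.7 -271.7] [48.7 46.9] 83.49
shaker cap 183 [598.8 245.2  92. ] rect [599.  250.3] [36.2 38.6] 22.41
brass 180 [ 549.6 -270.2   81.6] rect [ 549.3 -270.6] [23.1 24.2] 89.74
key 81 [501.9   5.9  79.9] rect [502.3   7.5] [29.5 13.8] 5.8
```

View pics/c4.png

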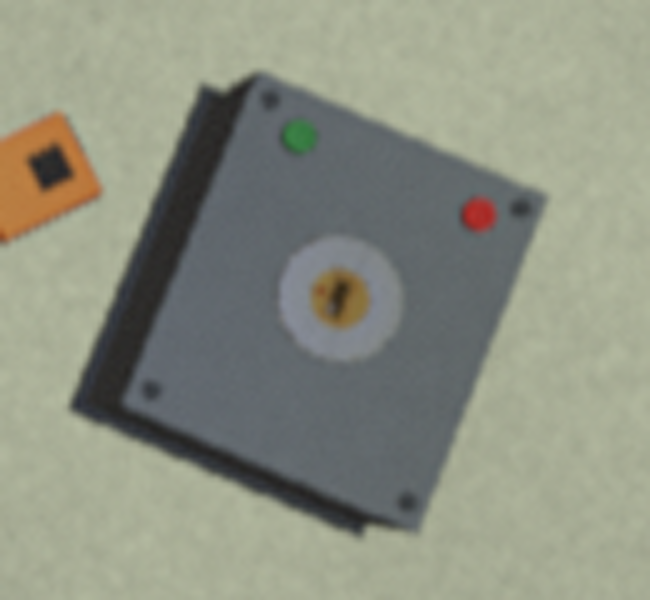

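View pics/cs4.png

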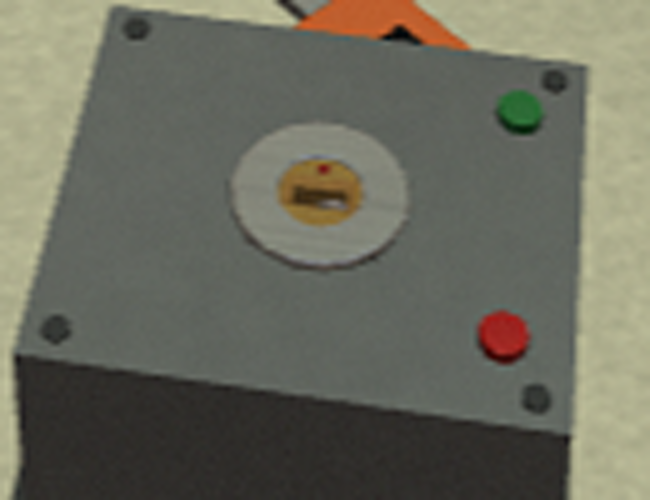

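View pics/t4.png

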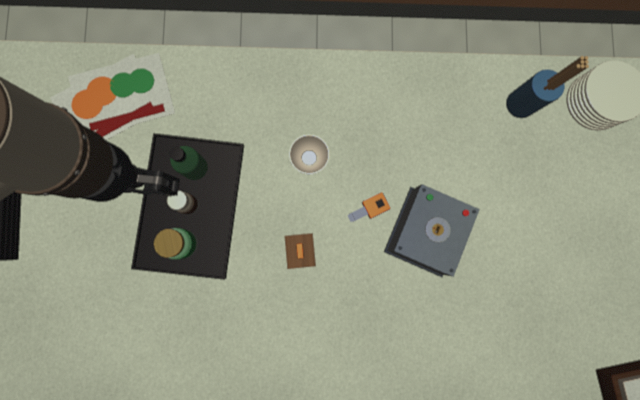

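The slot runs along the console's x, at about -23° in world, and both cameras agree on the keyhole centre within 2 mm. The shaker is centred in the gap. Now to the key stand.

>>> drive_tool(
  moves=[
    [[1, -0.009, 0.03, 0, 0, 0, -0.04], [1, -0.011, 0.045, 0, 0, 0, -0.04], [1, -0.011, 0.045, 0.005, 0, 0, -0.04], [1, -0.011, 0.045, 0.005, 0, 0, -0.04], [1, -0.01, 0.045, 0.005, 0, 0, -0.04], [1, -0.01, 0.03, 0.005, 0, 0, 0], [1, 0, 0.01, 0, 0, 0, 0], [1, 0, 0, 0, 0, 0, 0]],
  ],
)

```text
clock: 10.1
position: [536.0, -2.1, 200.5]
ee_rot: [0.998, 0.056, 0.009, -0.003]
contact_force: [0.4, 0.6, 0.7]
gripper_width: 85.6
```

```bash
python3 -c "
from h import *
go(502.6,9,130,6.2)
"
```

```text
t 10.1 pos [536.   -2.1 200.5] yaw 6.36 tilt 1.06 j [ 0.3   0.23 -0.22 -0.   -1.1   1.39] F [0.4 0.6 0.7] Tq [-0.02  0.06  0.01] w 85.6
tool shift mm [-33.2 -14.3  70. ] rot [-0.006 -0.018  0.003] dist 78.8
```

>>> drive_tool(
  moves=[
    [[1, -0.018, -0.007, 0.02, -0.006, -0.018, 0], [1, -0.014, -0.006, 0.025, 0, 0, 0], [1, 0, 0, 0.015, 0, 0, 0], [1, 0, 0, 0, 0, 0, 0], [1, 0, 0, 0, 0, 0, 0]],
  ],
)

```text
clock: 10.6
position: [506.2, 12.6, 141.0]
ee_rot: [0.998, 0.057, 0.003, -0.0]
contact_force: [-0.6, -0.0, -0.4]
gripper_width: 85.1
```

```bash
python3 -c "
from h import *
go(502.6,9,100,6.2)
"
```

```text
t 10.6 pos [506.2  12.6 141. ] yaw 6.59 tilt 0.35 j [ 0.35  0.24 -0.37  0.   -0.95  1.34] F [-0.6 -0.  -0.4] Tq [ 0.01 -0.03 -0.05] w 85.1
tool shift mm [-4.3  3.2 41. ] rot [-0.    -0.006  0.007] dist 41.4
```

>>> drive_tool(
  moves=[
    [[1, -0.004, 0.003, 0.015, 0, -0.006, 0.007], [1, 0, 0, 0.02, 0, 0, 0], [1, 0, 0, 0.005, 0, 0, 0], [1, 0, 0, 0, 0, 0, 0]],
  ],
)

```text
clock: 11.0
position: [508.3, 12.4, 104.7]
ee_rot: [0.998, 0.056, 0.005, -0.001]
contact_force: [1.0, -1.6, 0.4]
gripper_width: 85.5
```

```bash
python3 -c "
from h import *
go(502.6,9,52,6.2)
"
```

```text
t 11.0 pos [508.3  12.4 104.7] yaw 6.39 tilt 0.58 j [ 0.34  0.28 -0.42  0.   -0.86  1.34] F [ 1.  -1.6  0.4] Tq [-0.02 -0.01 -0.02] w 85.5
tool shift mm [-6.5  2.8 52.7] rot [-0.001 -0.01   0.003] dist 53.1
```

>>> drive_tool(
  moves=[
    [[1, -0.006, 0.003, 0.015, 0, -0.01, 0], [1, -0.001, 0, 0.015, 0, 0, 0], [1, -0.001, 0, 0.01, 0, 0, 0], [1, -0.001, 0, 0, 0, 0, 0], [1, 0, 0, 0, 0, 0, 0]],
  ],
)

```text
clock: 11.5
position: [501.6, 8.9, 64.9]
ee_rot: [0.998, 0.056, 0.002, -0.001]
contact_force: [-0.1, 0.4, 0.2]
gripper_width: 85.2
```

```bash
python3 -c "
from h import *
go(502.6,9,52,6.2)
"
```

```text
t 11.5 pos [501.6   8.9  64.9] yaw 6.43 tilt 0.28 j [ 0.34  0.33 -0.48 -0.   -0.76  1.34] F [-0.1  0.4  0.2] Tq [-0.03  0.02  0.01] w 85.2
tool shift mm [ 1.   0.  12.9] rot [-0.002 -0.004  0.004] dist 12.9
```

>>> drive_tool(
  moves=[
    [[1, 0, 0, 0.008, 0, -0.004, 0.004], [1, 0, 0, 0.004, 0, 0, 0], [1, 0, 0, 0.001, 0, 0, 0], [1, 0, 0, 0, 0, 0, 0]],
  ],
)

```text
clock: 11.9
position: [502.7, 9.1, 52.0]
ee_rot: [0.999, 0.054, 0.001, -0.001]
contact_force: [0.5, -0.0, -0.2]
gripper_width: 85.4
```

```bash
python3 -c "
from h import *
go(502.6,9,52,6.2)
grab('side','s5')
z=np.load('pics/s5.npz');cv2.imwrite('pics/c5.png',cv2.resize(z['im'][150:270,200:330,::-1],None,fx=5,fy=5,interpolation=cv2.INTER_CUBIC))
"
```

```text
t 11.9 pos [502.7   9.1  52. ] yaw 6.19 tilt 0.21 j [ 0.34  0.35 -0.49 -0.   -0.73  1.34] F [ 0.5 -0.  -0.2] Tq [-0.05 -0.03  0.05] w 85.4
tool shift mm [-0.1  0.1 -0. ] rot [-0.002 -0.003 -0.   ] dist 0.2
```

View pics/c5.png

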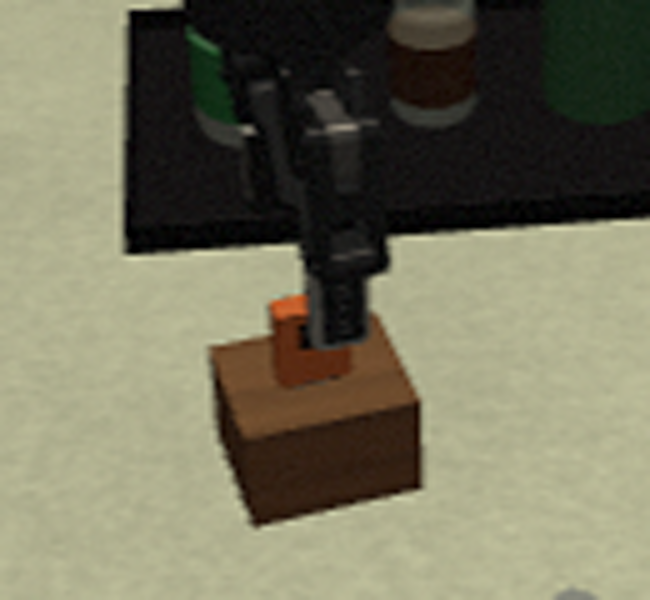

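The fingers flank the key's bow at about (310,330) in the enlarged crop. Closing.

>>> drive_tool(
  moves=[
    [[0.5, 0, 0, 0, 0, 0, 0], [0.3, 0, 0, 0, 0, 0, 0], [0.2, 0, 0, 0, 0, 0, 0], [0.1, 0, 0, 0, 0, 0, 0], [0, 0, 0, 0, 0, 0, 0], [0, 0, 0, 0, 0, 0, 0], [0, 0, 0, 0, 0, 0, 0], [0, 0, 0, 0, 0, 0, 0]],
  ],
)

```text
clock: 12.75
position: [503.2, 9.3, 52.8]
ee_rot: [0.999, 0.054, 0.002, -0.001]
contact_force: [-0.1, 0.8, -0.8]
gripper_width: -0.1
```

```bash
python3 -c "
from h import *
go(502.6,9,52,6.2)
"
```

```text
t 12.75 pos [503.2   9.3  52.8] yaw 6.2 tilt 0.3 j [ 0.34  0.35 -0.49 -0.   -0.73  1.34] F [-0.1  0.8 -0.8] Tq [ 0.02 -0.01  0.05] w -0.1
tool shift mm [-0.7  0.3  0.8] rot [-0.003 -0.004  0.   ] dist 1.1
```

The opening reads 0, where a 12 mm bow should hold it open. I'll look.

```bash
python3 -c "
from h import *
grab('side','s6');grab('top','t6')
z=np.load('pics/s6.npz');cv2.imwrite('pics/c6.png',cv2.resize(z['im'][150:270,200:330,::-1],None,fx=5,fy=5,interpolation=cv2.INTER_CUBIC))
"
```

```text
(no output)
```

View pics/c6.png

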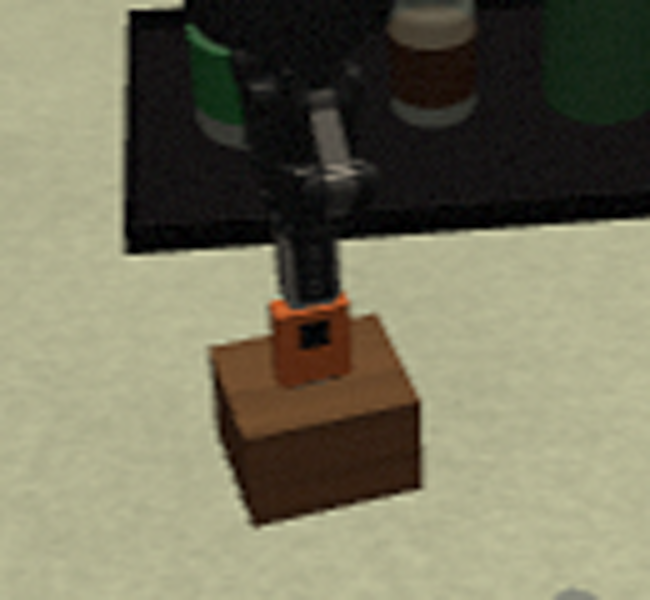

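View pics/t6.png

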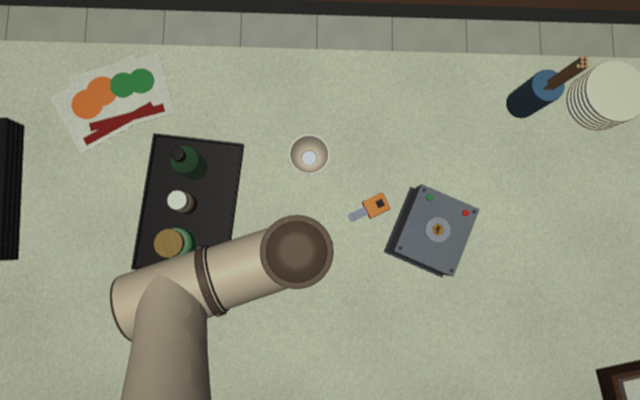

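The fingers shut above the key: in the crop the tips end at the bow's top (310,300). The earlier 39 mm width also fits the shaker's 38 mm cap rather than its body. So the fingertips sit higher than the reported TCP, and I'll measure by how much.

```bash
python3 - <<'E'
from h import *
z=np.load('pics/s6.npz');W=world('side',z['d'])
for (u,v) in [(262,209),(262,206),(260,203),(262,200),(262,197),(265,212),(263,220),(258,211)]:
    print(u,v,W[v,u].round(1),z['im'][v,u])
c=(W[...,0]>480)&(W[...,0]<530)&(W[...,1]>-20)&(W[...,1]<40)&(W[...,2]>84)&(W[...,2]<110)
p=W[c];print(len(p),np.percentile(p,[1,50,99],axis=0).round(1))
E
```

```text
262 209 [503.4  -3.7  91.2] [8 8 9]
262 206 [504.7   3.9  92.5] [29 31 29]
260 203 [500.2  -4.8 106.4] [12 13 10]
262 200 [504.6  -2.4 110.9] [23 22 20]
262 197 [502.3 -22.9 132.1] [14 14 14]
265 212 [509.4   1.4  79.3] [81 36 16]
263 220 [505.    3.9  58.7] [90 41 15]
258 211 [496.4   3.4  82.4] [73 61 51]
132 [[491.7  -6.7  84.4]
 [502.   -1.8  99.2]
 [514.7  13.9 109.7]]
```

```bash
python3 - <<'E'
from h import *
for t,n,x,y,zz,sh in (('s4','side',596.7,253.4,216.7,96),('s3','side',598.8,245.5,82,0),('s2','side',548,-271.4,201.2,0),('s5','side',502.7,9.1,52,0),('s6','side',503.2,9.3,52.8,0),('t4','top',596.7,253.4,216.7,0)):
    z=np.load(f'pics/{t}.npz');W=world(n,z['d'])
    c=(abs(W[...,0]-x)<30)&(abs(W[...,1]-y)<65)&(z['im'].max(-1)<60)&(W[...,2]>max(zz-40,20))
    p=W[c];h=np.sort(p[:,2])-zz; print(t,len(p),'lowest dark rel TCP',h[[2,5,10,20,40]].round(1))
z=np.load('pics/s2.npz');cv2.imwrite('pics/c7.png',cv2.resize(z['im'][150:290,270:400,::-1],None,fx=5,fy=5,interpolation=cv2.INTER_CUBIC))
z=np.load('pics/s4.npz');cv2.imwrite('pics/c8.png',cv2.resize(z['im'][0:180,210:350,::-1],None,fx=4,fy=4,interpolation=cv2.INTER_CUBIC))
E
```

```text
s4 1159 lowest dark rel TCP [43.9 45.3 46.  49.1 52.6]
s3 2603 lowest dark rel TCP [-22.5 -22.1 -21.1 -19.3 -16.1]
s2 9969 lowest dark rel TCP [-21.8 -10.9 -10.3  -9.5  -8.4]
s5 3718 lowest dark rel TCP [-31.7 -31.5 -31.  -30.3 -28.9]
s6 3838 lowest dark rel TCP [-32.6 -32.3 -31.9 -30.9 -29.6]
t4 7249 lowest dark rel TCP [ 63.9  68.9  94.4  98.7 107.6]
```

View pics/c7.png

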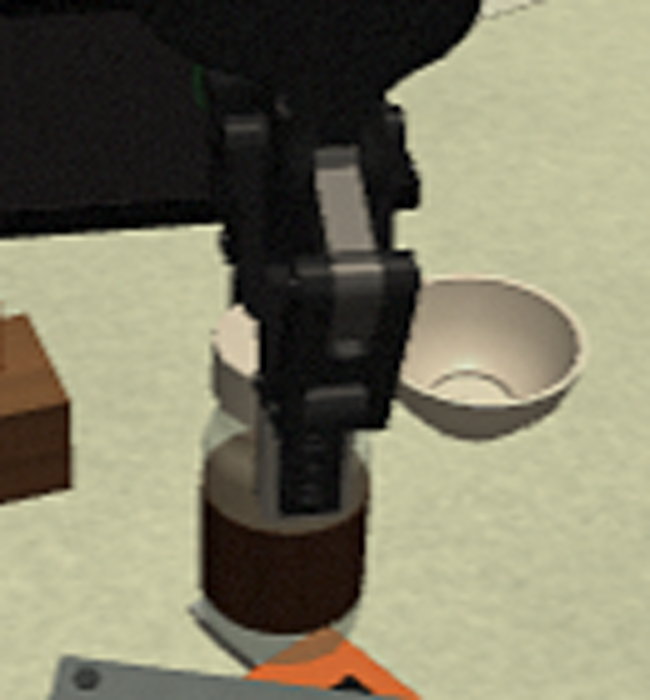

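View pics/c8.png

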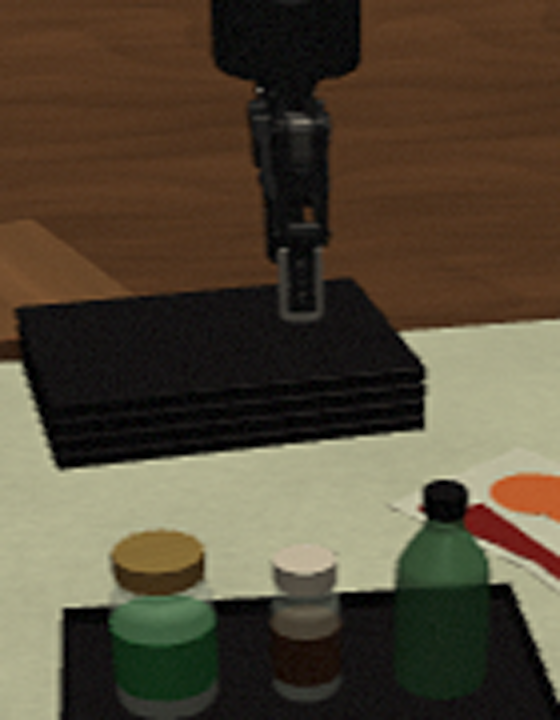

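The measurements agree: the fingertips sit about 32 mm above the reported TCP, and x and y are right. I'll open and go down by that amount.

>>> drive_tool(
  moves=[
    [[1, 0, 0, 0, 0, 0, 0], [1, 0, 0, 0, 0, 0, 0], [1, 0, 0, 0, 0, 0, 0], [1, 0, 0, 0, 0, 0, 0], [1, 0, 0, 0, 0, 0, 0], [1, 0, 0, 0.01, 0, 0, 0], [1, 0, 0, 0.01, 0, 0, 0], [1, 0, 0, 0.003, 0, 0, 0], [1, 0, 0, 0, 0, 0, 0]],
  ],
)

```text
clock: 13.75
position: [502.8, 9.3, 27.2]
ee_rot: [0.999, 0.054, 0.002, -0.001]
contact_force: [0.4, 0.7, 0.2]
gripper_width: 85.5
```

```bash
python3 -c "
from h import *
go(502.6,9,21,6.2)
"
```

```text
t 13.75 pos [502.8   9.3  27.2] yaw 6.19 tilt 0.24 j [ 0.34  0.39 -0.51 -0.   -0.67  1.34] F [0.4 0.7 0.2] Tq [ 0.01 -0.    0.04] w 85.5
tool shift mm [-0.3  0.3  6.2] rot [-0.003 -0.003 -0.   ] dist 6.2
```

>>> drive_tool(
  moves=[
    [[1, 0, 0, 0.006, 0, -0.003, 0], [1, 0, 0, 0, 0, 0, 0], [0.5, 0, 0, 0, 0, 0, 0], [0.3, 0, 0, 0, 0, 0, 0], [0.2, 0, 0, 0, 0, 0, 0], [0.1, 0, 0, 0, 0, 0, 0], [0, 0, 0, 0, 0, 0, 0], [0, 0, 0, 0, 0, 0, 0], [0, 0, 0, 0, 0, 0, 0]],
  ],
)

```text
clock: 14.65
position: [503.4, 9.4, 21.2]
ee_rot: [0.999, 0.054, 0.0, -0.001]
contact_force: [-0.4, 1.2, 0.1]
gripper_width: 11.3
```

```bash
python3 -c "
from h import *
go(502.6,9,21,6.2)
grab('side','s7')
z=np.load('pics/s7.npz');cv2.imwrite('pics/c9.png',cv2.resize(z['im'][150:270,200:330,::-1],None,fx=5,fy=5,interpolation=cv2.INTER_CUBIC))
"
```

```text
t 14.65 pos [503.4   9.4  21.2] yaw 6.2 tilt 0.17 j [ 0.34  0.4  -0.51 -0.   -0.66  1.34] F [-0.4  1.2  0.1] Tq [0.05 0.01 0.02] w 11.3
tool shift mm [-0.8  0.4  0.1] rot [-0.003 -0.001 -0.   ] dist 0.9
```

View pics/c9.png

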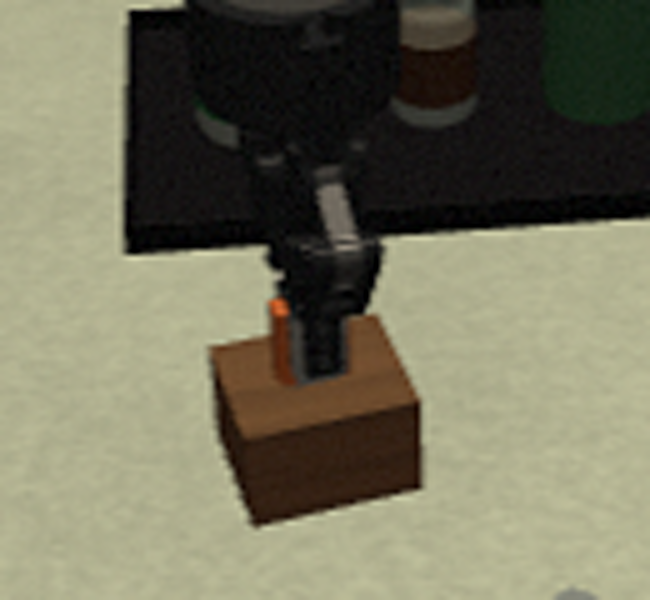

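The key is gripped at an opening of 11.3 mm. Lifting straight up.

>>> drive_tool(
  moves=[
    [[0, 0, 0, -0.005, 0, 0, 0], [0, 0, 0, -0.01, 0, 0, 0], [0, 0, 0, -0.015, 0, 0, 0], [0, 0, 0, -0.02, 0, 0, 0], [0, 0, 0, -0.025, 0, 0, 0], [0, 0, 0, -0.025, 0, 0, 0], [0, 0, 0, -0.01, 0, 0, 0], [0, 0, 0, 0, 0, 0, 0]],
  ],
)

```text
clock: 15.5
position: [502.9, 8.9, 138.9]
ee_rot: [0.999, 0.054, 0.001, -0.001]
contact_force: [0.2, 0.2, -0.7]
gripper_width: 11.0
```

```bash
python3 -c "
from h import *
go(549,-270,135,-22.9)
grab('side','s8')
z=np.load('pics/s8.npz');cv2.imwrite('pics/c10.png',cv2.resize(z['im'][110:250,200:330,::-1],None,fx=5,fy=5,interpolation=cv2.INTER_CUBIC))
"
```

```text
t 15.5 pos [502.9   8.9 138.9] yaw 6.19 tilt 0.2 j [ 0.34  0.24 -0.38 -0.   -0.95  1.34] F [ 0.2  0.2 -0.7] Tq [-0.05 -0.01 -0.03] w 11.0
tool shift mm [ 15.7 282.2   3.1] rot [-0.003 -0.001  0.508] dist 282.7
```

View pics/c10.png

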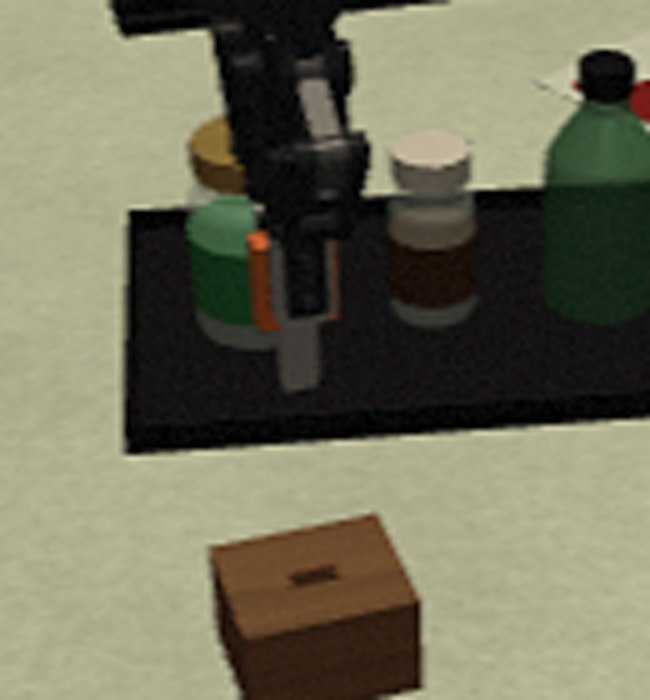

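The key hangs straight in the fingers, blade at (300,355) in the crop. Moving to the console.

>>> drive_tool(
  moves=[
    [[0, 0.001, 0.025, 0, 0, 0, 0], [0, 0.002, 0.04, 0, 0, 0, 0], [0, 0.003, 0.04, 0, 0, 0, 0], [0, 0.003, 0.04, 0, 0, 0, 0], [0, 0.003, 0.04, 0, 0, 0, 0], [0, 0.003, 0.04, 0, 0, 0, 0], [0, 0.001, 0.02, 0, 0, 0, 0], [0, 0, 0, 0, 0, 0, 0.13], [0, 0, 0, 0, 0, 0, 0.13], [0, 0, 0, 0, 0, 0, 0.13], [0, 0, 0, 0, 0, 0, 0.1], [0, 0, 0, 0, 0, 0, 0]],
  ],
)

```text
clock: 16.75
position: [535.3, -241.4, 114.8]
ee_rot: [0.98, -0.2, -0.019, -0.002]
contact_force: [-0.6, -0.5, -0.4]
gripper_width: 11.1
```

```bash
python3 -c "
from h import *
go(549,-270,115,-22.9)
"
```

```text
t 16.75 pos [ 535.3 -241.4  114.8] yaw -23.11 tilt 2.17 j [-0.15  0.42 -0.18 -0.01 -1.02  1.32] F [-0.6 -0.5 -0.4] Tq [ 0.02 -0.08 -0.03] w 11.1
tool shift mm [23.8 21.  -1. ] rot [ 0.004  0.038 -0.004] dist 31.7
```

>>> drive_tool(
  moves=[
    [[0, 0.012, 0.01, -0.003, 0.004, 0.038, -0.004], [0, 0.01, 0.009, 0, 0, 0, 0], [0, 0, 0, 0, 0, 0, 0], [0, 0, 0, 0, 0, 0, 0]],
  ],
)

```text
clock: 17.15
position: [546.7, -267.5, 112.9]
ee_rot: [0.981, -0.195, -0.004, -0.0]
contact_force: [-0.2, 0.5, 0.3]
gripper_width: 10.7
```

```bash
python3 -c "
from h import *
go(549,-270,115,-22.9)
"
```

```text
t 17.15 pos [ 546.7 -267.5  112.9] yaw -22.52 tilt 0.46 j [-0.19  0.44 -0.15 -0.   -0.99  1.37] F [-0.2  0.5  0.3] Tq [ 0.   -0.05  0.03] w 10.7
tool shift mm [ 3.1  1.4 -2.2] rot [0.001 0.008 0.007] dist 4.0
```

>>> drive_tool(
  moves=[
    [[0, 0.003, 0.0015, 0, 0, 0.008, 0.007], [0, 0, 0, 0, 0, 0, 0], [0, 0, 0, 0, 0, 0, 0]],
  ],
)

```text
clock: 17.45
position: [548.8, -269.6, 112.1]
ee_rot: [0.98, -0.198, -0.001, 0.0]
contact_force: [0.0, 0.3, -1.1]
gripper_width: 11.3
```

```bash
python3 -c "
from h import *
go(549.2,-270,106,-22.9)
grab('side','s9')
z=np.load('pics/s9.npz');cv2.imwrite('pics/c11.png',cv2.resize(z['im'][230:350,260:390,::-1],None,fx=6,fy=5,interpolation=cv2.INTER_CUBIC))
W=world('side',z['d']); im=z['im'].astype(int)
# blade: z 95..130 near keyhole
c=(abs(W[...,0]-549)<25)&(abs(W[...,1]+270)<25)
for lo in range(90,175,6):
    m=c&(W[...,2]>lo)&(W[...,2]<=lo+6); v,u=np.where(m)
    if len(u): print(lo,len(u),'u',u.min(),u.max(),'v',v.min(),v.max(),W[m].mean(0).round(1),'col',im[m].mean(0).round())
"
```

```text
t 17.45 pos [ 548.8 -269.6  112.1] yaw -22.89 tilt 0.09 j [-0.19  0.44 -0.15  0.   -0.99  1.36] F [ 0.   0.3 -1.1] Tq [-0.06 -0.04  0.01] w 11.3
tool shift mm [0.6 0.2 6.1] rot [0.001 0.001 0.   ] dist 6.2
102 9 u 319 326 v 306 307 [ 548.  -270.3  106.8] col [85. 81. 74.]
108 21 u 318 327 v 303 306 [ 546.6 -270.8  111.5] col [73. 68. 62.]
114 28 u 318 328 v 300 304 [ 547.6 -271.5  117.2] col [72. 68. 62.]
120 33 u 318 328 v 297 301 [ 547.1 -271.5  122.9] col [73. 70. 63.]
126 20 u 318 328 v 296 298 [ 546.7 -271.7  128.1] col [75. 70. 64.]
132 5 u 314 333 v 293 296 [ 546.8 -274.5  136.1] col [90. 72. 57.]
138 26 u 313 334 v 290 296 [ 545.5 -277.8  141.5] col [82. 60. 46.]
144 47 u 313 335 v 284 295 [ 545.4 -279.1  147.3] col [72. 51. 37.]
150 69 u 313 335 v 282 295 [ 544.4 -282.2  153. ] col [52. 39. 31.]
156 54 u 316 335 v 281 292 [ 545.6 -284.3  159.2] col [44. 36. 30.]
162 49 u 316 335 v 279 289 [ 544.1 -286.   165.1] col [29. 23. 20.]
168 26 u 318 335 v 269 286 [ 550.8 -281.2  170. ] col [71. 42. 27.]
```

View pics/c11.png

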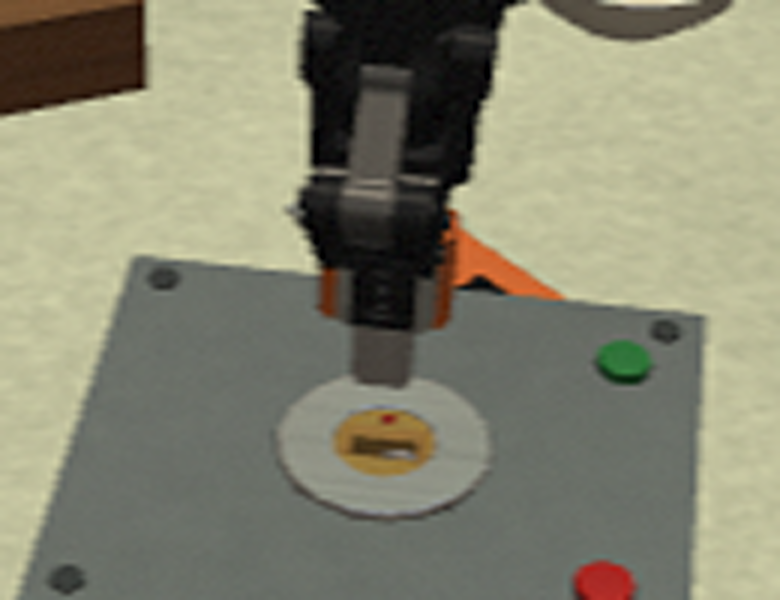

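```bash
python3 - <<'E'
from h import *
p,f=P('side'); T=np.linalg.inv(np.array(p['world_from_camera']))
def pj(q): c=T@np.append(q,1); return np.array([c[0]/c[2]*f+p['cx'],c[1]/c[2]*f+p['cy']])
for q in [(548.1,-269.2,84),(549.2,-271.2,84),(549.2,-270,84),(548.8,-269.6,84),(548.8,-269.6,106),(549.2,-270,82)]: print(q,pj(q).round(1))
z=np.load('pics/s9.npz'); im=z['im'].astype(int)
# sub-pixel blade edges and slot
for v in (299,301,303,305): print(v,im[v,314:334].sum(1))
for v in (317,318,319,320,321,322): print(v,im[v,313:336].sum(1))
# ring ellipse centre by brightness; brass
hsv=cv2.cvtColor(z['im'],cv2.COLOR_RGB2HSV)
m=((hsv[...,1]<40)&(hsv[...,2]>140)).astype(np.uint8); m[:300]=0;m[345:]=0;m[:,:300]=0;m[:,350:]=0
b=((hsv[...,0]<30)&(hsv[...,1]>60)).astype(np.uint8); b[:308]=0;b[330:]=0;b[:,:310]=0;b[:,345:]=0
for k in (m,b):
    c=max(cv2.findContours(k,cv2.RETR_EXTERNAL,cv2.CHAIN_APPROX_NONE)[0],key=len); print(cv2.fitEllipse(c), cv2.minAreaRect(c)[0])
E
```

```text
(548.1, -269.2, 84) [322.2 316.4]
(549.2, -271.2, 84) [323.4 317.4]
(549.2, -270, 84) [323.1 316.7]
(548.8, -269.6, 84) [322.8 316.6]
(548.8, -269.6, 106) [323.3 306.3]
(549.2, -270, 82) [323.1 317.6]
299 [315 319 318 328 276 207 190 193 197 198 204 205 194 190 200 289 320 314
 317 321]
301 [318 317 317 325 271 207 197 200 196 204 197 194 193 189 226 289 315 315
 318 318]
303 [316 322 319 327 254 189 195 193 199 196 203 197 194 192 248 305 320 316
 316 319]
305 [317 313 343 390 358 252 188 195 197 195 198 194 191 188 289 348 324 313
 314 308]
317 [415 429 371 310 321 269 201 207 260 281 278 307 315 323 319 311 315 308
 322 391 424 421 415]
318 [410 411 385 326 317 257 158 154 147 147 139 145 165 182 183 203 280 297
 320 356 401 426 429]
319 [427 427 390 316 311 235 136 147 152 156 154 154 150 149 147 136 215 290
 315 341 393 418 419]
320 [427 429 396 325 278 223 164 148 156 150 184 255 334 389 378 263 253 300
 332 383 405 398 404]
321 [423 424 430 396 348 344 331 323 305 264 264 257 273 308 335 331 302 290
 316 372 412 408 403]
322 [427 431 429 432 394 345 335 337 342 351 347 338 340 325 325 304 296 329
 404 427 427 429 429]
((323.5215759277344, 318.5583190917969), (24.284513473510742, 30.932716369628906), 95.10297393798828) (323.5, 319.0)
((323.5, 318.0), (12.454717636108398, 16.90492820739746), 90.0) (323.5, 318.0)
```

By the side camera the blade needs about 1.5 mm along tool x and 1 mm along tool y to line up with the slot (blade u≈323, slot centre u≈324). I'll correct that and start lowering.

>>> drive_tool(
  moves=[
    [[0, 0.0015, 0.001, 0.003, 0, 0, 0], [0, 0, 0, 0.004, 0, 0, 0], [0, 0, 0, 0.004, 0, 0, 0], [0, 0, 0, 0.003, 0, 0, 0], [0, 0, 0, 0, 0, 0, 0], [0, 0, 0, 0, 0, 0, 0]],
  ],
)

```text
clock: 18.1
position: [549.6, -270.7, 96.8]
ee_rot: [0.98, -0.198, -0.001, 0.0]
contact_force: [-0.1, 0.5, -0.0]
gripper_width: 11.2
```

```bash
python3 -c "
from h import *
go(549.4,-270.8,90,-22.9)
grab('side','s10')
z=np.load('pics/s10.npz');cv2.imwrite('pics/c12.png',cv2.resize(z['im'][230:350,260:390,::-1],None,fx=6,fy=5,interpolation=cv2.INTER_CUBIC))
"
```

```text
t 18.1 pos [ 549.6 -270.7   96.8] yaw -22.84 tilt 0.1 j [-0.19  0.46 -0.16  0.   -0.95  1.37] F [-0.1  0.5 -0. ] Tq [-0.08 -0.    0.02] w 11.2
tool shift mm [-0.2  0.2  6.8] rot [0.001 0.002 0.001] dist 6.8
```

View pics/c12.png

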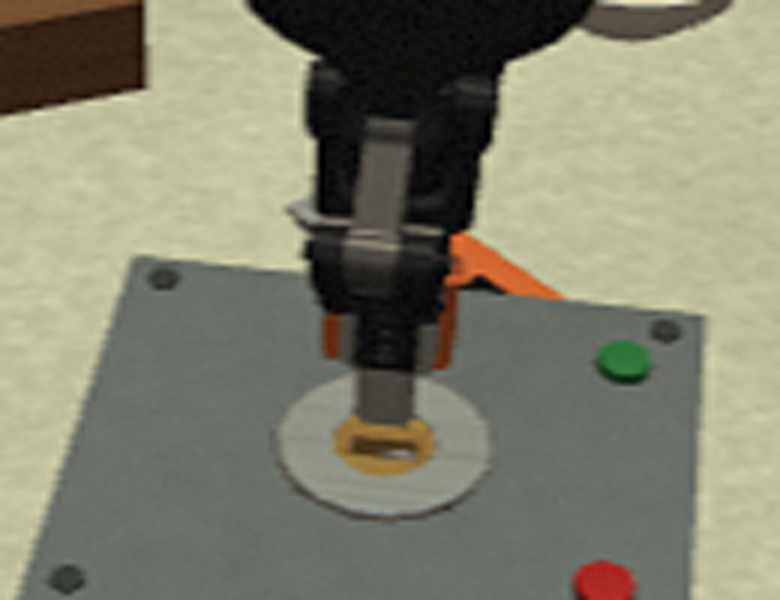

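>>> drive_tool(
  moves=[
    [[0, 0, 0, 0.003, 0, 0, 0], [0, 0, 0, 0.002, 0, 0, 0], [0, 0, 0, 0, 0, 0, 0], [0, 0, 0, 0, 0, 0, 0]],
  ],
)

```text
clock: 18.55
position: [549.8, -270.8, 91.7]
ee_rot: [0.98, -0.198, -0.001, 0.0]
contact_force: [0.1, 0.7, -0.1]
gripper_width: 11.1
```

```bash
python3 -c "
from h import *
go(549.4,-270.8,90,-22.9)
grab('side','s11')
z=np.load('pics/s11.npz');cv2.imwrite('pics/c13.png',cv2.resize(z['im'][270:340,290:360,::-1],None,fx=9,fy=8,interpolation=cv2.INTER_CUBIC))
"
```

```text
t 18.55 pos [ 549.8 -270.8   91.7] yaw -22.85 tilt 0.07 j [-0.19  0.46 -0.17  0.   -0.94  1.37] F [ 0.1  0.7 -0.1] Tq [-0.03 -0.05 -0.01] w 11.1
tool shift mm [-0.4  0.2  1.7] rot [0.001 0.001 0.001] dist 1.7
```

View pics/c13.png

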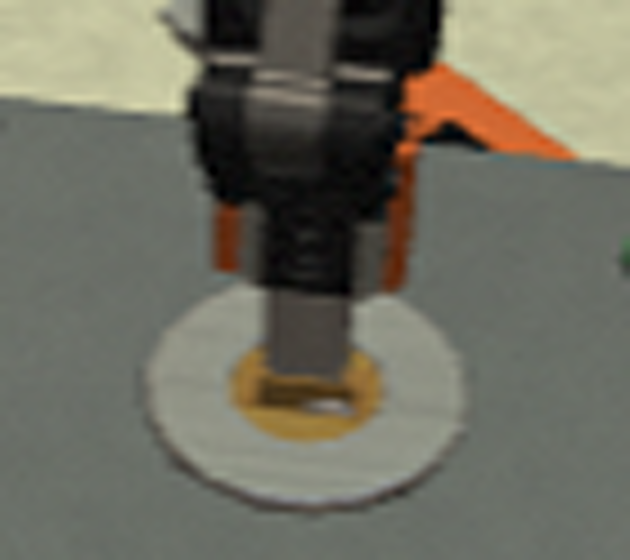

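>>> drive_tool(
  moves=[
    [[0, 0, 0.001, 0.002, 0, 0, 0], [0, 0, 0, 0.002, 0, 0, 0], [0, 0, 0, 0.002, 0, 0, 0], [0, 0, 0, 0, 0, 0, 0]],
  ],
)

```text
clock: 19.0
position: [549.3, -271.8, 85.3]
ee_rot: [0.98, -0.198, -0.0, 0.0]
contact_force: [-0.2, 1.7, -0.9]
gripper_width: 11.1
```

```bash
python3 -c "
from h import *
go(549.4,-270.8,80,-22.9)
grab('side','s12')
z=np.load('pics/s12.npz');cv2.imwrite('pics/c14.png',cv2.resize(z['im'][270:340,290:360,::-1],None,fx=9,fy=8,interpolation=cv2.INTER_CUBIC))
"
```

```text
t 19.0 pos [ 549.3 -271.8   85.3] yaw -22.85 tilt 0.06 j [-0.2   0.47 -0.18  0.   -0.93  1.37] F [-0.2  1.7 -0.9] Tq [-0.03 -0.   -0.01] w 11.1
tool shift mm [-0.3 -0.9  5.3] rot [0.001 0.001 0.001] dist 5.4
```

View pics/c14.png

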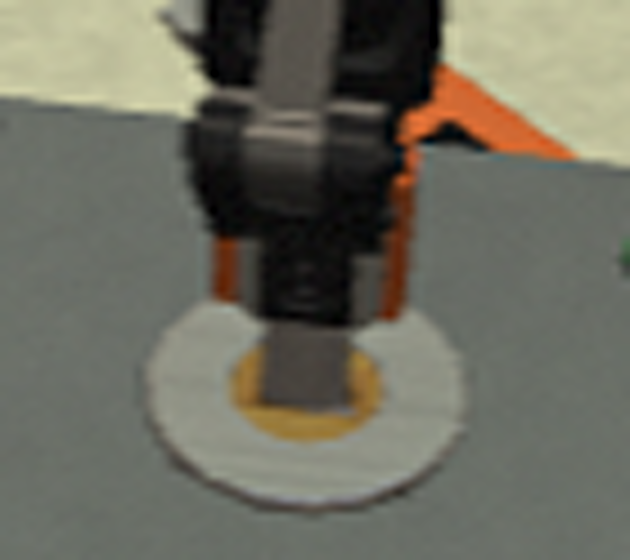

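>>> drive_tool(
  moves=[
    [[0, 0, -0.0005, 0.002, 0, 0, 0], [0, 0, 0, 0.002, 0, 0, 0], [0, 0, 0, 0.002, 0, 0, 0]],
  ],
)

```text
clock: 19.35
position: [550.0, -271.4, 79.4]
ee_rot: [0.98, -0.198, 0.0, 0.0]
contact_force: [-0.6, -1.0, 0.6]
gripper_width: 11.1
```

```bash
python3 -c "
from h import *
go(549.4,-270.8,60.2,-22.9)
"
```

```text
t 19.35 pos [ 550.  -271.4   79.4] yaw -22.84 tilt 0.05 j [-0.19  0.47 -0.18  0.   -0.91  1.37] F [-0.6 -1.   0.6] Tq [-0.17  0.05  0.04] w 11.1
tool shift mm [-0.8 -0.4 19.2] rot [ 0.001 -0.     0.001] dist 19.2
```

>>> drive_tool(
  moves=[
    [[0, 0, 0, 0.002, 0, 0, 0], [0, 0, 0, 0.002, 0, 0, 0], [0, 0, 0, 0.002, 0, 0, 0], [0, 0, 0, 0, 0, 0, 0]],
  ],
)

```text
clock: 19.75
position: [549.8, -272.5, 73.2]
ee_rot: [0.98, -0.198, 0.0, 0.001]
contact_force: [0.4, -1.2, -1.6]
gripper_width: 11.2
```

```bash
python3 -c "
from h import *
go(549.4,-270.8,60.2,-22.9)
"
```

```text
t 19.75 pos [ 549.8 -272.5   73.2] yaw -22.83 tilt 0.14 j [-0.2   0.48 -0.19  0.   -0.9   1.37] F [ 0.4 -1.2 -1.6] Tq [-0.33  0.08  0.03] w 11.2
tool shift mm [-1.1 -1.5 13. ] rot [ 0.002 -0.001  0.001] dist 13.2
```

>>> drive_tool(
  moves=[
    [[0, 0, -0.0005, 0.002, 0, 0, 0.05], [0, 0, 0, 0.002, 0, 0, -0.1], [0, 0, 0, 0.002, 0, 0, 0.1], [0, 0, 0, 0.002, 0, 0, -0.1], [0, 0, 0, 0.001, 0, 0, 0.05]],
  ],
)

```text
clock: 20.25
position: [550.5, -272.8, 70.3]
ee_rot: [0.98, -0.197, 0.001, 0.002]
contact_force: [-1.0, -1.2, 1.8]
gripper_width: 11.4
```

```bash
python3 -c "
from h import *
go(549.4,-270.8,60.2,-22.9)
"
```

```text
t 20.25 pos [ 550.5 -272.8   70.3] yaw -22.71 tilt 0.29 j [-0.19  0.48 -0.19  0.01 -0.89  1.37] F [-1.  -1.2  1.8] Tq [-0.3   0.47 -0.09] w 11.4
tool shift mm [-1.8 -1.4 10. ] rot [ 0.004 -0.003  0.003] dist 10.3
```

>>> drive_tool(
  moves=[
    [[0, 0, 0, 0.003, 0, 0, 0.06], [0, 0, 0, 0.003, 0, 0, -0.12], [0, 0, 0, 0.003, 0, 0, 0.12], [0, 0, 0, 0.003, 0, 0, -0.12]],
  ],
)

```text
clock: 20.65
position: [550.7, -272.8, 67.7]
ee_rot: [0.986, -0.167, 0.002, 0.003]
contact_force: [-3.5, 2.9, 13.2]
gripper_width: 10.9
```

```bash
python3 -c "
from h import *
go(549.4,-270.8,60.2,-22.9)
"
```

```text
t 20.65 pos [ 550.7 -272.8   67.7] yaw -19.19 tilt 0.45 j [-0.19  0.49 -0.2   0.01 -0.88  1.42] F [-3.5  2.9 13.2] Tq [ 1.33  1.12 -0.16] w 10.9
tool shift mm [-1.9 -1.5  7.5] rot [ 0.006 -0.006  0.065] dist 7.9
```

>>> drive_tool(
  moves=[
    [[0, 0, 0, 0.003, 0, 0, 0.12], [0, 0, 0, 0.003, 0, 0, -0.12], [0, 0, 0, 0.003, 0, 0, 0.12], [0, 0, 0, 0.003, 0, 0, -0.12], [0, 0, 0, 0.003, 0, 0, 0.12]],
  ],
)

```text
clock: 21.15
position: [550.6, -272.6, 62.3]
ee_rot: [0.974, -0.225, 0.004, 0.004]
contact_force: [-2.1, -0.1, 4.9]
gripper_width: 11.6
```

```bash
python3 -c "
from h import *
go(549.4,-270.8,60.2,-22.9)
"
```

```text
t 21.15 pos [ 550.6 -272.6   62.3] yaw -25.99 tilt 0.61 j [-0.19  0.49 -0.21  0.01 -0.87  1.3 ] F [-2.1 -0.1  4.9] Tq [ 0.1   0.77 -0.03] w 11.6
tool shift mm [-1.9 -1.1  2.1] rot [ 0.006 -0.009 -0.054] dist 3.0
```

>>> drive_tool(
  moves=[
    [[0, 0, 0, 0.002, 0, 0, -0.11], [0, 0, 0, 0.002, 0, 0, 0.1], [0, 0, 0, 0.002, 0, 0, -0.06], [0, 0, 0, 0.001, 0, 0, 0]],
  ],
)

```text
clock: 21.55
position: [550.7, -272.5, 60.3]
ee_rot: [0.982, -0.19, 0.004, 0.004]
contact_force: [-1.9, 0.1, 4.9]
gripper_width: 11.5
```

```bash
python3 -c "
from h import *
go(549.4,-270.8,60.2,-22.9)
grab('side','s13')
z=np.load('pics/s13.npz');cv2.imwrite('pics/c15.png',cv2.resize(z['im'][260:340,280:370,::-1],None,fx=8,fy=7,interpolation=cv2.INTER_CUBIC))
"
```

```text
t 21.55 pos [ 550.7 -272.5   60.3] yaw -21.95 tilt 0.7 j [-0.19  0.49 -0.21  0.01 -0.86  1.37] F [-1.9  0.1  4.9] Tq [ 0.08  0.59 -0.1 ] w 11.5
tool shift mm [-1.8 -1.2  0. ] rot [ 0.007 -0.01   0.017] dist 2.2
```

View pics/c15.png

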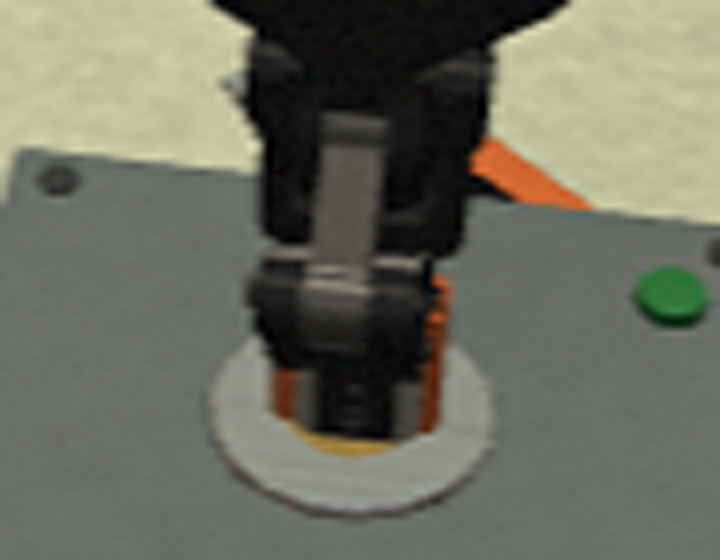

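>>> drive_tool(
  moves=[
    [[0, 0, 0, 0.003, 0, 0, 0.06], [0, 0, 0, 0.003, 0, 0, -0.06], [0, 0, 0, 0.002, 0, 0, 0]],
  ],
)

```text
clock: 21.9
position: [550.9, -272.7, 60.1]
ee_rot: [0.982, -0.19, 0.005, 0.005]
contact_force: [-1.9, 0.8, 6.7]
gripper_width: 11.6
```

```bash
python3 -c "
from h import *
go(549.4,-270.8,60.2,-22.9)
"
```

```text
t 21.9 pos [ 550.9 -272.7   60.1] yaw -21.92 tilt 0.83 j [-0.19  0.49 -0.21  0.01 -0.86  1.37] F [-1.9  0.8  6.7] Tq [ 0.37  0.95 -0.07] w 11.6
tool shift mm [-2.1 -1.2 -0.2] rot [ 0.008 -0.012  0.017] dist 2.4
```

The key has bottomed at a reported TCP z of 60.1, against 60.2 predicted for the shoulder on the ring. Now the clockwise turn, which is +wz about the downward tool z, with light downward pressure.

>>> drive_tool(
  moves=[
    [[0, 0, 0, 0.001, 0, 0, 0.12], [0, 0, 0, 0.001, 0, 0, 0.12], [0, 0, 0, 0.001, 0, 0, 0.12], [0, 0, 0, 0.001, 0, 0, 0.12]],
  ],
)

```text
clock: 22.3
position: [550.3, -273.0, 60.1]
ee_rot: [0.905, -0.425, 0.006, 0.005]
contact_force: [-3.3, 0.0, 5.9]
gripper_width: 11.1
```

```bash
python3 -c "
from h import *
go(550.5,-272.4,60.2,-125)
"
```

```text
t 22.3 pos [ 550.3 -273.    60.1] yaw -50.33 tilt 0.89 j [-0.19  0.49 -0.22  0.02 -0.85  0.87] F [-3.3  0.   5.9] Tq [0.09 0.83 0.1 ] w 11.1
tool shift mm [-0.3 -0.5 -0.1] rot [-0.007 -0.015  1.303] dist 0.6
```

>>> drive_tool(
  moves=[
    [[0, 0, 0, 0.001, -0.003, -0.006, 0.12], [0, 0, 0, 0.001, 0, 0, 0.12], [0, 0, 0, 0.001, 0, 0, 0.12], [0, 0, 0, 0.001, 0, 0, 0.12]],
  ],
)

```text
clock: 22.7
position: [549.4, -273.3, 60.1]
ee_rot: [0.772, -0.635, 0.004, 0.005]
contact_force: [-2.9, -0.1, 6.4]
gripper_width: 11.3
```

```bash
python3 -c "
from h import *
go(550.5,-272.4,60.2,-125)
"
```

```text
t 22.7 pos [ 549.4 -273.3   60.1] yaw -78.87 tilt 0.68 j [-0.19  0.49 -0.21  0.02 -0.86  0.38] F [-2.9 -0.1  6.4] Tq [0.19 0.79 0.11] w 11.3
tool shift mm [-0.7 -1.2 -0.1] rot [-0.002 -0.012  0.805] dist 1.4
```

>>> drive_tool(
  moves=[
    [[0, 0, 0, 0.001, 0, -0.005, 0.12], [0, 0, 0, 0.001, 0, 0, 0.12], [0, 0, 0, 0.001, 0, 0, 0.12], [0, 0, 0, 0.001, 0, 0, 0.12]],
  ],
)

```text
clock: 23.1
position: [548.5, -273.2, 60.1]
ee_rot: [-0.592, 0.806, -0.002, -0.003]
contact_force: [-2.4, 1.3, 5.9]
gripper_width: 11.0
```

```bash
python3 -c "
from h import *
go(550.5,-272.4,60.2,-125)
"
```

```text
t 23.1 pos [ 548.5 -273.2   60.1] yaw -107.38 tilt 0.46 j [-0.19  0.49 -0.21  0.01 -0.87 -0.12] F [-2.4  1.3  5.9] Tq [0.36 0.78 0.17] w 11.0
tool shift mm [-1.3 -1.6 -0.1] rot [-0.001 -0.008  0.307] dist 2.1
```

>>> drive_tool(
  moves=[
    [[0, 0, 0, 0.001, 0, 0, 0.1], [0, 0, 0, 0.001, 0, 0, 0.1], [0, 0, 0, 0.001, 0, 0, 0.08], [0, 0, 0, 0.001, 0, 0, 0.06]],
  ],
)

```text
clock: 23.5
position: [548.1, -272.9, 60.1]
ee_rot: [-0.443, 0.897, -0.003, -0.003]
contact_force: [-1.7, 0.3, 5.3]
gripper_width: 11.2
```

```bash
python3 -c "
from h import *
go(550.5,-272.4,60.2,-127)
grab('side','s14')
z=np.load('pics/s14.npz');cv2.imwrite('pics/c16.png',cv2.resize(z['im'][260:340,280:370,::-1],None,fx=8,fy=7,interpolation=cv2.INTER_CUBIC))
"
```

```text
t 23.5 pos [ 548.1 -272.9   60.1] yaw -127.46 tilt 0.53 j [-0.19  0.49 -0.21  0.01 -0.87 -0.47] F [-1.7  0.3  5.3] Tq [0.4  0.66 0.67] w 11.2
tool shift mm [-1.9 -1.6 -0.1] rot [-0.003 -0.009 -0.008] dist 2.5
```

View pics/c16.png

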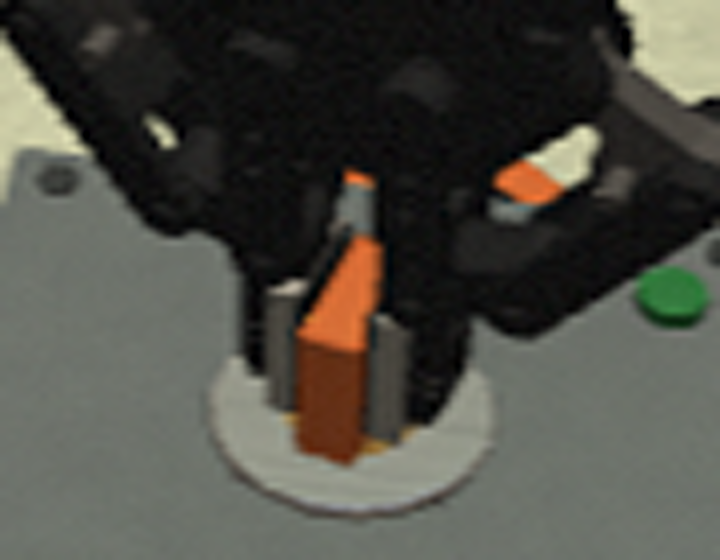

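The wrist torque about z has jumped to 0.67 N m, so the lock is at its stop. The bow's near end sits low on the ring at (330,450) in the crop. I'll check the key's pose from depth.

```bash
python3 - <<'E'
from h import *
z=np.load('pics/s14.npz');W=world('side',z['d']);hsv=cv2.cvtColor(z['im'],cv2.COLOR_RGB2HSV)
o=(hsv[...,0]<15)&(hsv[...,1]>150)&(abs(W[...,0]-549)<22)&(abs(W[...,1]+271)<22)&(W[...,2]>84)
t=o&(W[...,2]>114); p=W[t]; r=cv2.minAreaRect(p[:,:2].astype(np.float32)); print('top',len(p),p.mean(0).round(1),r, np.percentile(p[:,2],[10,50,90]))
q=p[:,:2]-p[:,:2].mean(0); u,s,v=np.linalg.svd(q); print('axis deg',np.degrees(np.arctan2(v[0,1],v[0,0])),s)
f=o&(W[...,2]<112); p=W[f]; print('front',len(p),p.mean(0).round(1),p[:,2].min())
q=p[:,:2]-p[:,:2].mean(0); u,s,v=np.linalg.svd(q); print('front axis',np.degrees(np.arctan2(v[0,1],v[0,0])),s[:2])
E
```

```text
top 143 [ 545.3 -277.4  122.4] ((551.7001953125, -277.24139404296875), (29.035432815551758, 24.767316818237305), 46.590938568115234) [116.92892313 119.81273189 132.16602445]
axis deg 67.13193400574458 [99.15842011 47.19689332]
front 106 [ 541.3 -284.4   99.8] 86.45191458824507
front axis -23.956491764116144 [35.22349671 10.59069847]
```

>>> drive_tool(
  moves=[
    [[0, 0, 0, 0.001, 0, 0, 0.03], [0, 0, 0, 0.001, 0, 0, 0.03], [0, 0, 0, 0.001, 0, 0, 0.03], [0, 0, 0, 0.001, 0, 0, 0.03], [0, 0, 0, 0.001, 0, 0, 0.03], [0, 0, 0, 0.001, 0, 0, 0.03], [0, 0, 0, 0.001, 0, 0, 0.03], [0, 0, 0, 0.001, 0, 0, 0.03]],
  ],
)

```text
clock: 24.35
position: [547.8, -273.0, 60.2]
ee_rot: [-0.348, 0.937, -0.007, -0.007]
contact_force: [-2.9, 1.1, 4.3]
gripper_width: 10.9
```

```bash
python3 - <<'E'
from h import *
go(550.5,-272.4,60.2,-127)
im,d=grab('side','s15')
z=np.load('pics/s15.npz');cv2.imwrite('pics/c17.png',cv2.resize(z['im'][100:350,210:390,::-1],None,fx=3,fy=2.4,interpolation=cv2.INTER_CUBIC))
W=world('side',d);hsv=cv2.cvtColor(im,cv2.COLOR_RGB2HSV)
o=(hsv[...,0]<15)&(hsv[...,1]>150)&(abs(W[...,0]-549)<22)&(abs(W[...,1]+271)<22)&(W[...,2]>84)
for m in (o&(W[...,2]>114)&(W[...,2]<125),o&(W[...,2]<112)):
    p=W[m];q=p[:,:2]-p[:,:2].mean(0); u,s,v=np.linalg.svd(q); print(len(p),p.mean(0).round(1),'axis',np.degrees(np.arctan2(v[0,1],v[0,0])))
im,d=grab('top','t15');W=world('top',d);
m=np.zeros(d.shape,bool);m[190:215,165:195]=1;m&=(W[...,2]>85)&(W[...,2]<105);p=W[m];print('shaker',len(p),p.mean(0).round(1),cv2.minAreaRect(p[:,:2].astype(np.float32)))
E
```

```text
t 24.35 pos [ 547.8 -273.    60.2] yaw -139.27 tilt 1.12 j [-0.19  0.49 -0.22  0.03 -0.87 -0.69] F [-2.9  1.1  4.3] Tq [0.37 0.77 1.63] w 10.9
tool shift mm [-2.4 -1.3 -0. ] rot [-0.007 -0.018 -0.214] dist 2.7
82 [ 541.9 -277.2  119.3] axis -114.6641392823897
94 [ 539.7 -283.2   99.5] axis -34.092774728544434
shaker 316 [598.8 252.9  96.2] ((599.3248901367188, 253.72332763671875), (36.62007141113281, 36.74004364013672), 71.9663314819336)
```

View pics/c17.png

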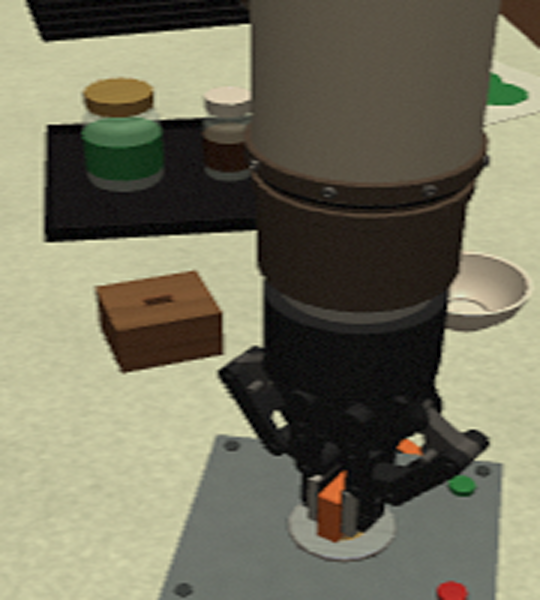

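The key is at its stop, and the shaker is at (599,254) as intended. The hand is over-twisting and slipping on the bow (1.6 N m), so I'll ease it back a little and keep a positive hold.

>>> drive_tool(
  moves=[
    [[0, 0, 0, 0.001, 0, 0, -0.04], [0, 0, 0, 0.001, 0, 0, 0]],
  ],
)

```text
clock: 24.65
position: [547.9, -273.5, 60.3]
ee_rot: [-0.372, 0.928, -0.008, -0.008]
contact_force: [-3.8, -4.8, 5.8]
gripper_width: 10.9
```

```bash
python3 - <<'E'
from h import *
go(550.5,-272.4,60.2,-127)
E
```

```text
t 24.65 pos [ 547.9 -273.5   60.3] yaw -136.33 tilt 1.31 j [-0.19  0.49 -0.22  0.03 -0.87 -0.64] F [-3.8 -4.8  5.8] Tq [-1.53  1.4   0.81] w 10.9
tool shift mm [-2.6 -1.1  0. ] rot [-0.008 -0.022 -0.163] dist 2.8
```

>>> drive_tool(
  moves=[
    [[0, 0, 0, 0.001, 0, 0, 0], [0, 0, 0, 0.001, 0, 0, 0], [0, 0, 0, 0.001, 0, 0, 0.005], [0, 0, 0, 0.001, 0, 0, 0.005], [0, 0, 0, 0.001, 0, 0, 0.005], [0, 0, 0, 0.001, 0, 0, 0.005], [0, 0, 0, 0.001, 0, 0, 0.005]],
  ],
)

```text
clock: 25.35
position: [547.5, -274.0, 60.3]
ee_rot: [-0.369, 0.929, -0.011, -0.011]
contact_force: [-2.8, 0.1, 5.9]
gripper_width: 11.1
```

```bash
python3 - <<'E'
from h import *
go(550.5,-272.4,60.2,-127)
im,d=grab('side','s16');W=world('side',d);hsv=cv2.cvtColor(im,cv2.COLOR_RGB2HSV)
cv2.imwrite('pics/c18.png',cv2.resize(im[260:340,280:370,::-1],None,fx=8,fy=7,interpolation=cv2.INTER_CUBIC))
o=(hsv[...,0]<15)&(hsv[...,1]>150)&(abs(W[...,0]-549)<22)&(abs(W[...,1]+271)<22)&(W[...,2]>84)
m=o&(W[...,2]>114)&(W[...,2]<125)
p=W[m];q=p[:,:2]-p[:,:2].mean(0); u,s,v=np.linalg.svd(q); print(len(p),p.mean(0).round(1),'axis',np.degrees(np.arctan2(v[0,1],v[0,0])))
E
```

```text
t 25.35 pos [ 547.5 -274.    60.3] yaw -136.68 tilt 1.75 j [-0.18  0.49 -0.22  0.04 -0.86 -0.66] F [-2.8  0.1  5.9] Tq [0.24 0.94 0.87] w 11.1
tool shift mm [-3.2 -0.9  0. ] rot [-0.01  -0.029 -0.169] dist 3.4
98 [ 542.6 -277.5  119.3] axis -117.05281852372123
```

View pics/c18.png

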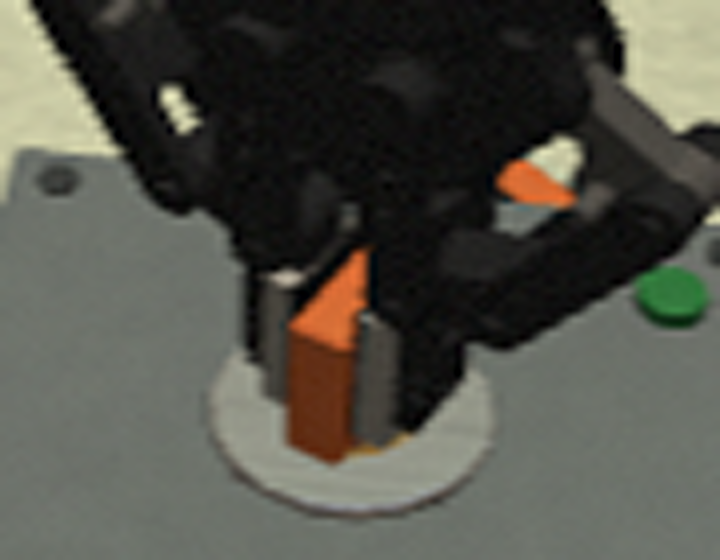

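The key is seated and turned (bow axis about -117°, top at z 119, so shoulder at about 83 mm), and the torque shows it is held against the stop. Handing in.

```bash
python3 -c "
from bench import arm
print(arm.job_done()); s=arm.read_state(); print(s['clock'],s['position'],s['gripper_width'],s['wrist_torque'])"
```

```text
the job is handed in; nothing more can be done
None
the job is handed in; nothing more can be done
```

The job is handed in at about 25 s of the 69 s allowed; no verdict is reported. The shaker is upright on the tray, midway between the bottle and the jar. The orange key is fully down in the keyhole, turned clockwise to the stop and still gripped.

**Last checks**
- **Shaker:** the cap measured at (599, 254) mm, against a target midpoint of (598.6, 254.3). It is upright and released.
- **Key depth:** the tool stopped at a reported z of 60.1 mm, against 60.2 predicted for the shoulder on the ring. The bow's top was at about 119 mm, which puts the shoulder at about 83 to 84 mm.
- **Key turn:** the bow had turned about 90 to 94° in all. Allowing for the play in the slot, that puts the lock near 1.5 rad. The hold torque was 0.87 N m and the opening 11 mm.
- **Forces:** the highest reading while inserting the key was about 13 N, taken only at the end of each move.

**What disagreed or went wrong**
- **Tool height:** the fingertips really sit about 32 mm above the reported tool point. My first grip on the key therefore closed on air, and I redid it lower. The shaker was gripped by its cap rather than its body.
- **Larger key:** the unused, larger key on the counter fell over during the shaker pickup, cause unknown. It lies on the counter beside the console.
- **Over-twist at the stop:** I turned too far at the stop, up to 1.6 N m, and the fingers slipped some degrees on the bow. I eased back before handing in. The hand was tilted about 1.8° by then.
- **Bottle, jar and bowl:** they looked unmoved in the pictures, but I did not measure them again at the end.

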